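Sift the walnuts out from the garlic

ROBOT

A 6-joint arm with a two-finger parallel gripper is mounted at the origin on a cart in front of the work surface, level with it; the furniture and walls round the work are solid. World frame = base frame: x ahead of the robot, y to its left, z up, the work surface at z = 0. Lengths are in m, angles in degrees, forces in N, time in s.
With the tool pointing down it reaches from about 0.4 to 0.825 m from the base axis. Payload 7 kg.
Tool frame: the origin (TCP) lies midway between the tips of the shut fingers; the grasp point (between the pads) lies 19 mm behind it (ctrl.grasp_offset is the distance from the TCP to the grasp point, in m); z points along the fingers, y is the line along which they close (so a half turn about z gives the same grasp; the last joint's range is limited). The gripper opens to 85 mm and grips with 20 to 120 N. Pads are 22 mm wide; open, the fingers measure 114 mm over their backs; the gripper's body (76 mm by 85 mm) begins 54 mm behind the grasp point. The pads swing forward as they close: fully open they stand 13 mm farther back than shut.
Start: joints at [82.168, 20.546, 0.682, 0, -70.136, -16.507], TCP at [0.278, 0.615, 0.231] pointing down, gripper open.
Joint ranges: [-176.03, 176.03], [-82.01, 121.73], [-58.28, 71.71], [-173.87, 95.51], [-174.79, -0.11], [-173.66, 173.66]. Speed limits (degrees/s): [136.94, 136.94, 172.46, 180, 180, 180].

INTERFACE

Orientations are given as a 3x3 rotation matrix whose columns are the frame's x, y, z axes.
In Python, from station import ctrl gives the robot as it stands.
- The arm moves only by the tool play_rows, never from a script. Its argument "rows" is a list that holds one entry, the list of rows, each a list of 4 numbers: the shift along the tool's x, y, z in units of 40 mm (1.0 is 40 mm), then the turn about the tool's z in units of 6 degrees (1.0 is 6 degrees). A call has 1 to 8 rows; each row shifts and turns the commanded pose from where the row before left it, along the tool's axes as they then stand; what a row does not reach is not made up. A row lasts 1/10 s, in which the tool goes at most 50 mm and 8.59 degrees, less where a joint would pass 70% of its speed; a pose out of reach is approached as far as the arm can. A call is refused whole if a number of a shift passes 1 or a number of a turn 1, either way. A call with a gripper value outside its range is refused whole. "grip" is the opening, from 0 (shut) to 1 (fully open), set as the call begins (left out, the last holds). The fingers move at their own pace and stop on an object; "newtons" is the grip in N (left out, the last holds). Time passes only in rows, so rows that do not move let the fingers close. It gives the time, the measured TCP pose, the force, the opening and the grip force at its end, in the units of the state.
- ctrl.get_obs(): the state, without advancing time (a new reading comes with each control period).
- ctrl.camera(name): name is "side" or "top" or "wrist"; returns a dict with "pixels" (384x512x3 uint8, blue, green, red), "depth" (384x512 float32, m along the optical axis (not along the pixel's ray), 0 where there is no reading), "mtx" (3x3 intrinsics, pixels), "xyz" and "rotation" of the camera in the world. Camera axes: x right, y down, z forward; pixel columns grow to the right and rows downward; lengths in m; the calibration is good to about 2 mm. A picture is of the moment at which its call begins.
- ctrl.close_job(): hands the job in; it is judged then, once.
Trained networks look in a picture, given as the dict that the camera call returned (one of the last four; its "shot" number tells which), for a name from the list of things; names that differ only in an ending like _2 or _b are one class to them, and where a whole thing is asked for, a point or a joint stands for the part that bears it (a point fixed in the world has none). Each returns a list of dicts, best first, with "confidence" (0 to 1); they miss things now and then, are a little off and sometimes report something else, mostly with a low value. They report only what shows in the picture. A call takes as long as a camera call. They do not tell look-alikes from the thing itself.
- ctrl.find_in(picture, query): "at" ([x, y, z] in m, in world coordinates, good to about 4 mm: the middle of the surface that is visible of it).
- ctrl.outline_of(picture, query): "mask" (384x512 bool, what is visible of it).
The state is a dict: "clock": time; "q": joint angles; "joint_vel": joint speeds; "joint_torque": joint torques, N m; "ee_pos": TCP position; "eef_rot": TCP orientation; "contact_force": force on the tool from outside, world axes, zero at the start; "wrist_torque": the same for the moment, N m; "grip_width": finger opening in m; "finger_force": force on a finger pad.
Only numpy, scipy, OpenCV 4.12 (cv2) and the standard library are available. Lean on these libraries where they do the work, as an engineer would, in place of code of your own. Each camera call takes 0.05 s, during which the arm holds its last target. There are 200 camera calls.

TASK

Take the sieve by its handle out from under the rack, carry it level over the big mixing bowl without losing anything, and shake it from side to side until all four walnuts have dropped through into the bowl while the two garlic bulbs stay in the sieve. Then set the sieve, with the bulbs still in it, down flat on the middle of the wooden board. Sift by shaking, not by tipping the sieve sideways or touching the walnuts with the gripper, and leave the tin, pepper mill, salt shaker, jar and bowl standing where they are.

Things in the scene. Friction and masses are not known exactly. Their poses are not given: they have to be found in the camera images.
- rack: Fixed rack: oak shelf 220 (x) x 420 (y) x 18 mm, underside 250 mm above the worktop (244 at two 18 mm wide bars at y = +-195), on two rear legs 18 mm square at x = +95, y = +-195 mm, joined by a rod 140 mm up at x = +95. Fixed jars on top. Stands about square to the robot. Origin: on the worktop below the shelf's middle, z up, x away from the robot.
- sieve: Loose aluminium sieve, about 0.15 kg: an open box 140 mm (x) by 150 mm (y), walls 50 mm high, standing under the rack with two garlic bulbs and four walnuts in it. Origin: centre of the underside; z up, x points away from the handle (away from the robot, within 22 degrees, at the start).
- handle (a point): Grip point in the middle of the sieve's wooden handle, 105 mm from the sieve's origin along -x, 42 mm above its underside; axes as the sieve's. The handle is a bar 70 mm long (x, 70 to 140 mm from the sieve's origin), 14 mm wide (y), 20 mm high. Pinch it across its width, firmly (40 N or more): the load hangs 0.1 m out.
- rack_edge (a point): Middle of the shelf's front lower edge, 110 mm before the rack's origin and 250 mm up. It overhangs the handle's grip point by 20 to 45 mm, so the gripper must come in tilted, wrist leaning back to the robot (about 30 degrees from vertical works), and the sieve must be drawn out forwards before it is raised far.
- sieve_floor (a point): Middle of the sieve's floor, 11 mm up: a shallow V, its valley along sieve x, sides rising 14 degrees to crests at y = +-22 mm, beyond each a row of three openings about 32 x 41 mm, then a ledge. The walnuts lie in the valley; pitch or slow level carrying leaves them in. Brisk sideways (y) strokes of some 50 mm, peak about 0.4 m/s, throw them over; a roll of over 12 degrees would let them out.
- bowl: Loose grey mixing bowl, 258 mm across its rim, 106 mm high, 0.3 kg, hollow. Origin: centre of its underside, z up. Stands on the hob to the left or on a cork mat to the right (both 7 mm high).
- board: Fixed flat wooden chopping board, 150 mm (x) by 220 mm (y), 22 mm thick. Origin: centre of its underside, z up. Lies on the hob or the cork mat, where the bowl is not, its long side about along world x.
- walnut0: Walnut, loose ball 26 mm in diameter, 12 g. Origin: its centre.
- walnut1: Walnut, loose ball 26 mm in diameter, 12 g. Origin: its centre.
- walnut2: Walnut, loose ball 26 mm in diameter, 12 g. Origin: its centre.
- walnut3: Walnut, loose ball 26 mm in diameter, 12 g. Origin: its centre.
- garlic_a: Garlic bulb, 56 mm across and high, 34 g, loose in the sieve; too big for the openings. Origin: centre of its underside, z along its stalk.
- garlic_b: Garlic bulb, 61 mm across and 59 mm high, 42 g, loose in the sieve; too big for the openings. Origin: centre of its underside, z along its stalk.
- mug: Fixed white mug, 78 mm wide, 110 mm with handle, 97 mm high, under the left part of the rack. Origin: underside centre.
- tin: Loose food tin, 76 mm across, 110 mm high, under the right part of the rack. Origin: underside centre.
- olive_bottle: Fixed square glass bottle, 61 mm wide, 268 mm high, on the hob, left of the rack. Origin: underside centre.
- pepper_mill: Loose wooden pepper mill, 58 mm across, 170 mm high, between the robot and the rack. Origin: underside centre.
- jar: Loose glass jar with a dark lid, 70 mm across, 112 mm high, in front of the right part of the rack. Origin: underside centre.
- salt_shaker: Loose salt shaker, 44 mm across, 90 mm high, in front of the left part of the rack. Origin: underside centre.
There are look-alikes about, which are no part of the job. What is shaped like the garlic_b but black is not meant.

How it is judged (in metres and radians):
On the way, in this order (a step that is already met when the one before it is completed fails the run):
1. the sieve is held over the bowl with walnuts still in it (horizontal distance between sieve and bowl below 0.1 m and height (world z) of sieve above 0.1 m and ((z of walnut0 in the frame of sieve above 0.012 m and distance between walnut0 and sieve below 0.11 m) or (z of walnut1 in the frame of sieve above 0.012 m and distance between walnut1 and sieve below 0.11 m) or (z of walnut2 in the frame of sieve above 0.012 m and distance between walnut2 and sieve below 0.11 m) or (z of walnut3 in the frame of sieve above 0.012 m and distance between walnut3 and sieve below 0.11 m))).
2. all four walnuts have dropped into the bowl while the sieve, with both bulbs in it, is still held over it (horizontal distance between each of walnut0, walnut1, walnut2, walnut3 and bowl below 0.12 m and height (world z) of each of walnut0, walnut1, walnut2, walnut3 below 0.1 m and x of garlic_a in the frame of sieve between -0.07 and 0.07 m and y of garlic_a in the frame of sieve between -0.075 and 0.075 m and z of garlic_a in the frame of sieve between 0 and 0.06 m and x of garlic_b in the frame of sieve between -0.07 and 0.07 m and y of garlic_b in the frame of sieve between -0.075 and 0.075 m and z of garlic_b in the frame of sieve between 0 and 0.06 m and horizontal distance between sieve and bowl below 0.1 m and height (world z) of sieve above 0.1 m), for 0.1 s.
At the end, for the whole second after the job is handed in: All four walnuts are in the bowl, both bulbs are in the sieve, and the sieve rests flat and still on the board, its middle within 35 mm of the board's middle (horizontal distance between each of walnut0, walnut1, walnut2, walnut3 and bowl below 0.12 m and height (world z) of each of walnut0, walnut1, walnut2, walnut3 below 0.1 m and x of garlic_a in the frame of sieve between -0.07 and 0.07 m and y of garlic_a in the frame of sieve between -0.075 and 0.075 m and z of garlic_a in the frame of sieve between 0 and 0.06 m and x of garlic_b in the frame of sieve between -0.07 and 0.07 m and y of garlic_b in the frame of sieve between -0.075 and 0.075 m and z of garlic_b in the frame of sieve between 0 and 0.06 m and horizontal distance between sieve and board below 0.035 m and z of sieve in the frame of board between 0.017 and 0.027 m and angle between sieve's own z axis and vertical below 0.08 rad and linear speed of sieve below 0.02 m/s); the robot touches nothing.
It fails at once if the sieve is rolled more than 12.5 degrees sideways or pitched more than 26 degrees (angle between sieve's own y axis and vertical below 1.3528 rad or angle between sieve's own y axis and vertical above 1.7888 rad or angle between sieve's own z axis and vertical above 0.45 rad).
It fails at once if a walnut is touched by the fingers (contact force between the fingers and walnut0 above 0.5 N or contact force between the fingers and walnut1 above 0.5 N or contact force between the fingers and walnut2 above 0.5 N or contact force between the fingers and walnut3 above 0.5 N).
It fails at once if the tin, pepper mill, salt shaker, jar or bowl is moved by more than 40 mm or tipped (distance of any of tin, pepper_mill, salt_shaker, jar, bowl from where it was at the start of the episode above 0.04 m or angle between any of tin, pepper_mill, salt_shaker, jar, bowl's own z axis and vertical above 0.4 rad).
It also fails if it takes over 67 s, if anything falls off the work surface, if the arm or the gripper's body presses on something with over 40 N, if the wrist force passes 120 N, or if a joint passes its speed limit or range.

## Working session

There is one attempt and no reset: what is moved stays moved. The work goes in short steps, Python scripts to look and compute and a tool call to move; the robot and the scene stay as the last step left them, time stands still between calls to the robot, and variables do not carry over. Pictures are saved under pics/ and viewed, at most 10 in all, crops included, and the job is handed in when it is done.

Besides the shell and the picture viewer there is one more tool, called after "Call:" as name([rows], argument=value, ...), one row to a line, values as JSON. play_rows: Moves the arm, as the interface text tells. Its arguments: {"type":"object","properties":{"rows":{"type":"array"},"grip":{"type":"number"},"newtons":{"type":"number"}},"required":["rows"]}

```bash
mkdir -p pics; ls
python3 - <<'E'
from station import ctrl
import cv2,numpy as np
for n in ["top","side"]:
    p=ctrl.camera(n); cv2.imwrite(f"pics/{n}0.png",p["pixels"])
    print(n,p["xyz"],np.round(p["rotation"],3).tolist())
    for q in ["sieve","handle","rack","bowl","board","garlic_a","walnut0","mug","tin","olive_bottle","pepper_mill","jar","salt_shaker"]:
        print(q,[(np.round(r["at"],3).tolist(),round(r["confidence"],2)) for r in ctrl.find_in(p,q)[:4]])
o=ctrl.get_obs();print(o["clock"],o["ee_pos"],np.round(o["eef_rot"],3).tolist(),ctrl.grasp_offset)
E
```

```text
pics
top [-0.06215928 -0.09580034  1.08564209] [[0.188, -0.79, 0.583], [-0.982, -0.155, 0.106], [0.007, -0.593, -0.805]]
sieve [([0.7, 0.048, 0.02], 0.55), ([0.558, -0.153, 0.094], 0.27)]
handle [([0.702, 0.047, 0.02], 0.78)]
rack [([0.719, 0.064, 0.267], 0.81)]
bowl [([0.531, 0.45, 0.049], 0.59), ([0.704, 0.048, 0.021], 0.33), ([0.54, 0.227, 0.048], 0.21)]
board [([0.537, -0.399, 0.029], 0.56)]
garlic_a [([0.49, -0.021, 0.04], 0.76), ([0.416, -0.085, 0.033], 0.66), ([0.699, 0.09, 0.052], 0.56), ([0.775, 0.023, 0.044], 0.39)]
walnut0 [([0.542, 0.228, 0.052], 0.36)]
mug [([0.704, 0.246, 0.06], 0.97), ([0.554, -0.152, 0.096], 0.67)]
tin [([0.694, -0.114, 0.099], 0.68), ([0.7, 0.044, 0.019], 0.34)]
olive_bottle [([0.682, 0.355, 0.161], 0.82)]
pepper_mill [([0.408, 0.065, 0.103], 0.93)]
jar [([0.559, -0.155, 0.09], 0.55), ([0.7, 0.047, 0.02], 0.23)]
salt_shaker [([0.539, 0.229, 0.052], 0.75)]
side [-0.25403338 -0.44538653  1.02902762] [[0.49, -0.577, 0.654], [-0.872, -0.326, 0.366], [0.002, -0.749, -0.662]]
sieve [([0.738, 0.056, 0.034], 0.91), ([0.725, 0.03, 0.267], 0.27)]
handle [([0.741, 0.059, 0.034], 0.55)]
rack [([0.728, 0.03, 0.267], 0.76)]
bowl [([0.533, 0.46, 0.068], 0.69)]
board [([0.535, -0.4, 0.024], 0.92)]
garlic_a [([0.413, -0.096, 0.04], 0.7), ([0.489, -0.032, 0.036], 0.51)]
walnut0 []
mug [([0.708, 0.233, 0.065], 0.78), ([0.691, 0.353, 0.147], 0.46)]
tin [([0.698, -0.124, 0.096], 0.6)]
olive_bottle [([0.693, 0.349, 0.145], 0.68)]
pepper_mill [([0.412, 0.061, 0.083], 0.71), ([0.539, -0.401, 0.025], 0.35)]
jar [([0.728, 0.03, 0.27], 0.62), ([0.736, 0.06, 0.032], 0.34)]
salt_shaker [([0.544, 0.228, 0.053], 0.58)]
1.4 [0.27821539 0.61497926 0.2313105 ] [[0.911, -0.412, 0.0], [-0.412, -0.911, 0.0], [0.0, -0.0, -1.0]] 0.0187
```

View pics/top0.png

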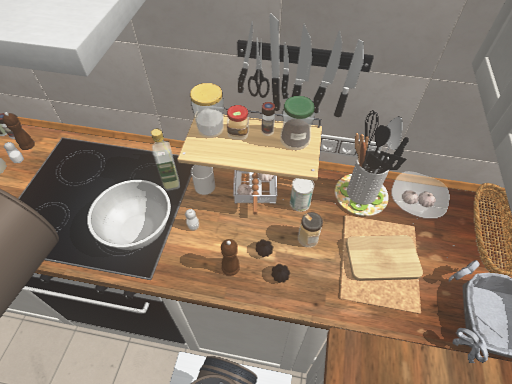

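View pics/side0.png

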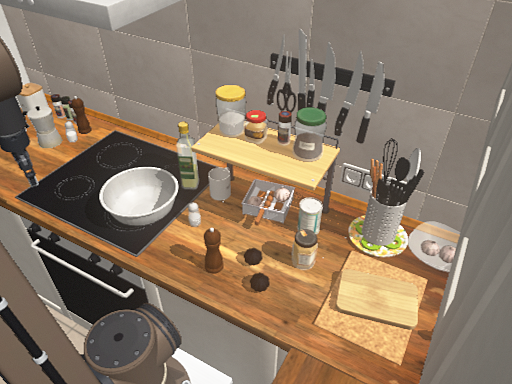

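The top view shows the sieve under the shelf at about (255,186) with its handle towards (254,208). The bowl is on the hob at (129,214), the board on cork at (383,257), and two black look-alikes at (264,248) and (281,273). The side view agrees, with the sieve at (270,200) and its handle at (263,213).

```bash
cat > h.py <<'E'
from station import ctrl
import numpy as np,cv2
def cloud(p):
    d=p["depth"];v,u=np.mgrid[:384,:512];K=p["mtx"]
    c=np.dstack([(u-K[0,2])/K[0,0]*d,(v-K[1,2])/K[1,1]*d,d])
    w=c@np.array(p["rotation"]).T+p["xyz"]; w[d<=0]=np.nan
    return w
def ortho(p,z,x0,x1,y0,y1,s):
    # x up, y left; s px per m ; view of plane at height z
    R=np.array(p["rotation"]);K=p["mtx"]
    H,W=int((x1-x0)*s),int((y1-y0)*s)
    r,c=np.mgrid[:H,:W]; X=x1-r/s;Y=y1-c/s
    P=(np.dstack([X,Y,np.full_like(X,z)])-p["xyz"])@R
    U=P[...,0]/P[...,2]*K[0,0]+K[0,2];V=P[...,1]/P[...,2]*K[1,1]+K[1,2]
    return cv2.remap(p["pixels"],U.astype(np.float32),V.astype(np.float32),cv2.INTER_CUBIC)
E
python3 - <<'E'
from h import *
im=[]
for n in ["top","side"]:
    p=ctrl.camera(n); w=cloud(p); b=p["pixels"].astype(int)
    a=ortho(p,0.052,.52,.80,-.08,.18,1450)
    for k in range(0,6):
        cv2.line(a,(0,int((.80-.55-.05*k)*1450)),(8,int((.80-.55-.05*k)*1450)),(0,0,255),2)
        cv2.line(a,(int((.18-.15+.05*k)*1450),0),(int((.18-.15+.05*k)*1450),8),(0,0,255),2)
    im.append(a)
    X,Y,Z=w[...,0],w[...,1],w[...,2]
    # handle: raised, reddish
    m=(X>.54)&(X<.72)&(Y>-.06)&(Y<.16)&(Z>.044)&(Z<.062)
    m2=m&(b[...,2]-b[...,0]>40)
    q=w[m2];print(n,len(q),np.round(q.mean(0),3)); 
    for r in q[np.argsort(q[:,0])][::max(1,len(q)//25)]: print(np.round(r,3))
    for t,bx in {"rackfront":(.5,.9,-.2,.3,.255,.275),"bowlrim":(.35,.75,.25,.65,.095,.125),"board":(.4,.7,-.6,-.2,.025,.036)}.items():
        g=(X>bx[0])&(X<bx[1])&(Y>bx[2])&(Y<bx[3])&(Z>bx[4])&(Z<bx[5]);q=w[g]
        print(t,len(q),np.round(np.percentile(q,[1,50,99],axis=0),3).tolist())
        if t!="rackfront": print(cv2.minAreaRect(q[:,:2].astype(np.float32)),cv2.minEnclosingCircle(q[:,:2].astype(np.float32)))
cv2.imwrite("pics/ortho.png",np.hstack([cv2.resize(i,(390,420)) for i in im]))
E
```

```text
top 65 [0.645 0.039 0.051]
[0.615 0.037 0.048]
[0.617 0.034 0.053]
[0.619 0.038 0.049]
[0.619 0.031 0.05 ]
[0.62  0.038 0.053]
[0.621 0.031 0.053]
[0.626 0.039 0.057]
[0.626 0.039 0.051]
[0.628 0.036 0.048]
[0.629 0.033 0.053]
[0.632 0.044 0.046]
[0.636 0.034 0.05 ]
[0.637 0.041 0.046]
[0.639 0.042 0.05 ]
[0.641 0.032 0.049]
[0.642 0.035 0.047]
[0.644 0.039 0.055]
[0.646 0.043 0.05 ]
[0.648 0.037 0.049]
[0.651 0.041 0.051]
[0.654 0.034 0.048]
[0.655 0.045 0.05 ]
[0.657 0.045 0.053]
[0.658 0.042 0.053]
[0.66  0.039 0.05 ]
[0.661 0.05  0.046]
[0.663 0.043 0.052]
[0.669 0.041 0.05 ]
[0.671 0.048 0.05 ]
[0.674 0.049 0.053]
[0.676 0.046 0.051]
[0.68 0.05 0.05]
[0.682 0.043 0.05 ]
rackfront 5195 [[0.617, -0.141, 0.257], [0.684, 0.054, 0.267], [0.833, 0.269, 0.273]]
bowlrim 1122 [[0.375, 0.292, 0.095], [0.54, 0.432, 0.111], [0.698, 0.545, 0.122]]
((0.5662965178489685, 0.40753716230392456), (0.2583206593990326, 0.3896133303642273), 78.72647857666016) ((0.564966082572937, 0.3818579614162445), 0.20239216089248657)
board 2143 [[0.459, -0.511, 0.025], [0.541, -0.4, 0.027], [0.629, -0.291, 0.032]
[... 831 characters left out ...]
.054 0.045]
[0.682 0.047 0.052]
[0.684 0.04  0.044]
[0.692 0.033 0.05 ]
[0.708 0.089 0.059]
[0.712 0.099 0.057]
rackfront 4197 [[0.617, -0.145, 0.256], [0.683, 0.037, 0.268], [0.834, 0.268, 0.273]]
bowlrim 997 [[0.375, 0.28, 0.095], [0.542, 0.421, 0.111], [0.723, 0.544, 0.122]]
((0.5679975152015686, 0.4084240794181824), (0.25756895542144775, 0.3924395740032196), 80.98693084716797) ((0.5708442330360413, 0.382587194442749), 0.20633570849895477)
board 2877 [[0.459, -0.513, 0.025], [0.54, -0.406, 0.027], [0.629, -0.292, 0.032]]
((0.5452227592468262, -0.4009212851524353), (0.15406620502471924, 0.21843963861465454), 13.056219100952148) ((0.5445547103881836, -0.4022114872932434), 0.124581478536129)
```

View pics/ortho.png

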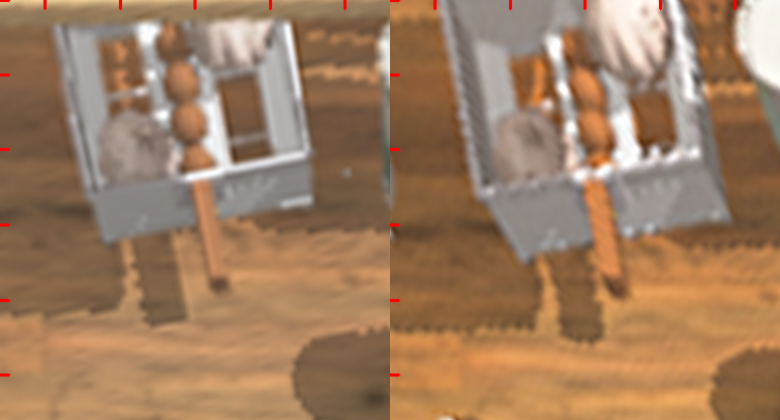

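Run:
```python
from h import *
ps=[ctrl.camera(n) for n in ["top","side"]]
w=np.concatenate([cloud(p).reshape(-1,3) for p in ps]); w=w[~np.isnan(w[:,0])]
print("max z per 0.1 cell; rows x .1.., cols y .9..-.8")
for x in np.arange(0.1,1.0,.1):
    print(f"{x:.1f}",[ (round(float(s[:,2].max()),2) if len(s) else None) for y in np.arange(.9,-.9,-.1) for s in [w[(abs(w[:,0]-x)<.05)&(abs(w[:,1]-y)<.05)]]])
# bowl circle fit from rim top ring, shelf front
import scipy.optimize as so
for p in ps:
    W=cloud(p); m=ctrl.outline_of(p,"bowl")[0]["mask"]; q=W[m]; q=q[(q[:,2]>.105)&(q[:,2]<.12)]
    f=so.least_squares(lambda c:np.hypot(q[:,0]-c[0],q[:,1]-c[1])-.127,[.54,.44],loss="soft_l1",f_scale=.004);print("bowl",f.x,len(q))
    g=W.reshape(-1,3); g=g[(g[:,2]>.262)&(g[:,2]<.275)&(g[:,0]<.85)&(g[:,0]>.55)]
    print([ (y,round(float(np.percentile(g[abs(g[:,1]-y)<.01][:,0],1)),3)) for y in (-.1,0,.05,.1,.2)])
    g=W.reshape(-1,3)
    for n,(cx,cy) in dict(mill=(.41,.063),salt=(.54,.228),tin=(.697,-.12),jar=(.558,-.152),bottle=(.69,.352),mug=(.706,.24)).items():
        s=g[(np.hypot(g[:,0]-cx,g[:,1]-cy)<.06)&(g[:,2]>.03)&(g[:,2]<.24)];print(n,np.round(np.percentile(s,[2,98],axis=0),3).tolist())
```

```text
max z per 0.1 cell; rows x .1.., cols y .9..-.8
0.1 [-0.88, -0.89, -0.88, -0.89, -0.89, None, None, 0.81, 0.79, 0.28, 0.25, 0.0, 0.0, None, 0.79, None, None, None]
0.2 [-0.88, -0.88, -0.88, 0.47, 0.33, -0.89, None, -0.0, -0.0, -0.0, -0.0, 0.0, 0.01, 0.01, 0.74, 0.0, 0.0, None]
0.3 [0.01, 0.01, 0.01, 0.51, 0.35, 0.01, 0.01, 0.01, 0.01, 0.01, 0.01, 0.01, 0.01, 0.01, 0.73, 0.09, 0.07, 0.01]
0.4 [0.01, 0.01, 0.7, 0.71, 0.74, 0.74, 0.74, 0.01, 0.17, 0.15, 0.06, 0.01, 0.01, 0.01, 0.72, 0.07, 0.01, 0.01]
0.5 [0.01, 0.01, 0.01, 0.11, 0.74, 0.74, 0.74, 0.09, 0.01, 0.06, 0.11, 0.12, 0.03, 0.03, 0.67, 0.09, 0.08, 0.07]
0.6 [0.01, 0.02, 0.02, 0.01, 0.74, 0.74, 0.74, 0.27, 0.27, 0.27, 0.27, 0.12, 0.03, 0.03, 0.67, 0.01, 0.08, 0.05]
0.7 [0.02, 0.02, 0.01, 0.01, 0.01, 0.28, 0.71, 0.42, 0.36, 0.41, 0.41, 0.01, 0.28, 0.29, 0.65, 0.07, 0.06, 0.03]
0.8 [0.01, 0.01, 0.01, 0.01, 0.01, 0.01, 0.41, 0.42, 0.36, 0.41, 0.41, 0.28, 0.34, 0.34, 0.65, 0.07, 0.06, 0.05]
0.9 [0.43, 0.47, 0.52, 0.56, 0.6, 0.61, 0.63, 0.64, 0.66, 0.67, 0.69, 0.7, 0.72, 0.73, 0.73, 0.43, 0.29, 0.15]
bowl [0.50105613 0.41809873] 752
[(-0.1, 0.625), (0, 0.622), (0.05, 0.621), (0.1, 0.619), (0.2, 0.617)]
mill [[0.398, 0.051, 0.036], [0.438, 0.096, 0.167]]
salt [[0.53, 0.218, 0.031], [0.561, 0.254, 0.09]]
tin [[0.682, -0.146, 0.034], [0.742, -0.077, 0.11]]
jar [[0.543, -0.186, 0.033], [0.607, -0.124, 0.114]]
bottle [[0.671, 0.334, 0.036], [0.725, 0.388, 0.233]]
mug [[0.684, 0.208, 0.032], [0.76, 0.282, 0.097]]
bowl [0.50119887 0.41726273] 622
[(-0.1, 0.623), (0, 0.622), (0.05, 0.62), (0.1, 0.618), (0.2, 0.616)]
mill [[0.398, 0.049, 0.034], [0.436, 0.091, 0.164]]
salt [[0.53, 0.217, 0.03], [0.561, 0.251, 0.09]]
tin [[0.682, -0.148, 0.033], [0.75, -0.08, 0.111]]
jar [[0.543, -0.191, 0.032], [0.606, -0.126, 0.115]]
bottle [[0.671, 0.333, 0.036], [0.728, 0.382, 0.234]]
mug [[0.684, 0.207, 0.033], [0.761, 0.282, 0.097]]
```

Call:
play_rows([
  [[0, 0, -1, 0], [0, 0, -1, 0], [0, 0, -1, 0], [0, 0, -1, 0]],
])

```text
clock: 2.1
ee_pos: [0.2781, 0.6147, 0.3931]
eef_rot: [[0.911, -0.412, 0.0], [-0.412, -0.911, 0.0], [-0.0, -0.0, -1.0]]
contact_force: [-0.9, 0.7, -0.2]
grip_width: 0.0854
finger_force: 0.0
```

Call:
play_rows([
  [[0, -1, 0, 0], [0, -1, 0, 0], [0, -1, 0, 0], [0, -1, 0, 0], [0, -1, 0, 0], [0, -1, 0, 0]],
])

```text
clock: 2.7
ee_pos: [0.3743, 0.8271, 0.3889]
eef_rot: [[0.911, -0.412, 0.002], [-0.412, -0.911, 0.003], [0.0, -0.004, -1.0]]
contact_force: [0.7, 2.3, 1.4]
grip_width: 0.0855
finger_force: 0.0
```

Run:
```python
from h import *
o=ctrl.get_obs();print(o["q"],o["ee_pos"],np.round(o["eef_rot"],3).tolist())
```

```text
[ 7.78803795e+01  4.90072425e+01  7.03249101e+01  7.98691493e-02
 -1.11099085e+02 -1.21987556e+01] [0.37428909 0.82714268 0.38891627] [[0.911, -0.412, 0.002], [-0.412, -0.911, 0.003], [0.0, -0.004, -1.0]]
```

Call:
play_rows([
  [[0, -1, 0, 0], [0, -1, 0, 0], [0, -1, 0, 0], [0, -1, 0, 0]],
])

```text
clock: 3.1
ee_pos: [0.3997, 0.8907, 0.3433]
eef_rot: [[0.912, -0.407, 0.053], [-0.41, -0.908, 0.089], [0.012, -0.103, -0.995]]
contact_force: [-0.7, 0.7, 0.1]
grip_width: 0.0857
finger_force: 0.0
```

Run:
```python
from h import *
o=ctrl.get_obs();print(o["q"],o["ee_pos"],np.round(o["eef_rot"],3).tolist())
```

```text
[  77.89404021   53.07296193   71.71346647    1.94502047 -102.99639037
  -11.52011105] [0.39973139 0.89074369 0.34329655] [[0.912, -0.407, 0.053], [-0.41, -0.908, 0.089], [0.012, -0.103, -0.995]]
```

Call:
play_rows([
  [[0, 1, 0, 0], [0, 1, 0, 0], [0, 1, 0, 0], [0, 1, 0, 0]],
])

```text
clock: 3.5
ee_pos: [0.3432, 0.7596, 0.329]
eef_rot: [[0.911, -0.409, 0.052], [-0.413, -0.907, 0.087], [0.011, -0.1, -0.995]]
contact_force: [0.4, 1.0, 2.6]
grip_width: 0.0853
finger_force: 0.0
```

Run:
```python
from h import *
o=ctrl.get_obs();print(np.round(o["q"],3).tolist(),o["ee_pos"],np.round(o["eef_rot"],3).tolist())
for n in ["top","side"]:
    w=cloud(ctrl.camera(n)).reshape(-1,3)
    print([(round(y,1),round(float(np.nanmedian(s[:,0])),3),len(s),round(float(s[:,2].max()),2)) for y in np.arange(-.3,.6,.1) for s in [w[(abs(w[:,1]-y)<.04)&(w[:,2]>.43)&(w[:,0]>.7)]] if len(s)])
```

```text
[79.929, 30.934, 28.289, 2.074, -81.944, -14.455] [0.34316137 0.75958448 0.3289685 ] [[0.911, -0.409, 0.052], [-0.413, -0.907, 0.087], [0.011, -0.1, -0.995]]
[(np.float64(-0.3), 0.919, 2349, 0.65), (np.float64(-0.2), 0.918, 2212, 0.64), (np.float64(-0.1), 0.918, 2043, 0.63), (np.float64(0.0), 0.917, 1879, 0.62), (np.float64(0.1), 0.917, 1683, 0.61), (np.float64(0.2), 0.919, 1467, 0.6), (np.float64(0.3), 0.919, 1326, 0.69), (np.float64(0.4), 0.919, 1141, 0.58), (np.float64(0.5), 0.918, 398, 0.52)]
[(np.float64(-0.3), 0.919, 3348, 0.72), (np.float64(-0.2), 0.918, 2910, 0.7), (np.float64(-0.1), 0.918, 2460, 0.69), (np.float64(0.0), 0.918, 2144, 0.67), (np.float64(0.1), 0.918, 1789, 0.66), (np.float64(0.2), 0.919, 1502, 0.64), (np.float64(0.3), 0.919, 1262, 0.63), (np.float64(0.4), 0.919, 1070, 0.61), (np.float64(0.5), 0.919, 860, 0.6)]
```

```bash
cat > fk.py <<'E'
import numpy as np
from scipy.optimize import least_squares
D=[(82.168,20.546,.682,-70.136,.27821,.61498,.23131),(77.880,49.007,70.325,-111.099,.37429,.82714,.38892),(77.894,53.073,71.713,-102.996,.39973,.89074,.34330),(79.929,30.934,28.289,-81.944,.34316,.75958,.32897)]
def f(p,q2,q3,q5):
    L2,L3,e,h,Lt=p; q2,q3,q5=np.radians([q2,q3,q5]); ph=q3-q2+e; t=np.pi/2-q2+q3+q5
    return np.array([L2*np.sin(q2)+L3*np.cos(ph)+Lt*np.sin(t), h+L2*np.cos(q2)+L3*np.sin(ph)-Lt*np.cos(t)])
def res(p): return np.concatenate([f(p,d[1],d[2],d[3])-[d[4]*np.cos(np.radians(d[0]))+d[5]*np.sin(np.radians(d[0])),d[6]] for d in D])
P=least_squares(res,[.4,.4,0,.2,.25]).x
E
python3 - <<'E'
from fk import *
print(P,np.round(res(P)*1000,1))
for t in (0,15,30):
  print("tilt",t)
  for q2 in range(-20,70,10):
    q3=71.7; q5=t-90+q2-q3
    print(q2,q5,np.round(f(P,q2,q3,q5),3))
E
```

```text
[0.5994545  0.46472715 0.00256849 0.19973431 0.3703645 ] [ 0.7  2.6 -0.9  3.7  0.8 -2.3 -0.5 -4. ]
tilt 0
-20 -181.7 [-0.22   0.857]
-10 -171.7 [-0.038  0.88 ]
0 -161.7 [0.145 0.87 ]
10 -151.7 [0.323 0.829]
20 -141.7 [0.492 0.758]
30 -131.7 [0.646 0.659]
40 -121.7 [0.78  0.534]
50 -111.7 [0.891 0.388]
60 -101.7 [0.974 0.225]
tilt 15
-20 -166.7 [-0.124  0.87 ]
-10 -156.7 [0.058 0.892]
0 -146.7 [0.241 0.883]
10 -136.7 [0.419 0.842]
20 -126.7 [0.588 0.771]
30 -116.7 [0.742 0.671]
40 -106.7 [0.876 0.546]
50 -96.7 [0.986 0.4  ]
60 -86.7 [1.07  0.237]
tilt 30
-20 -151.7 [-0.035  0.907]
-10 -141.7 [0.147 0.929]
0 -131.7 [0.33 0.92]
10 -121.7 [0.509 0.879]
20 -111.7 [0.677 0.808]
30 -101.7 [0.831 0.708]
40 -91.7 [0.965 0.583]
50 -81.7 [1.076 0.437]
60 -71.7 [1.159 0.274]
```

Call:
play_rows([
  [[0, 0, 0.5, -1], [0, 0, 0.5, -1], [0, 0, 0.5, -1], [0, 0, 0.5, -1], [0, 0, 0.5, -1], [0, 0, 0.5, -0.6]],
])

```text
clock: 4.2
ee_pos: [0.3502, 0.7724, 0.2094]
eef_rot: [[0.985, 0.167, 0.052], [0.162, -0.983, 0.087], [0.065, -0.077, -0.995]]
contact_force: [-0.4, 0.4, 0.3]
grip_width: 0.0853
finger_force: 0.0
```

```bash
cat >> h.py <<'E'
def to(*wps,rate=1.0,grasp=False):
    """print tool-unit shifts from the present TCP (or grasp point) through world waypoints"""
    o=ctrl.get_obs();R=np.array(o["eef_rot"]);p=np.array(o["ee_pos"])
    if grasp: p=p-R[:,2]*ctrl.grasp_offset
    print("t",o["clock"],"q",np.round(o["q"],1).tolist(),"p",np.round(p,4),"y",np.round(R[:,1],3),"z",np.round(R[:,2],3))
    for w in wps:
        d=R.T@(np.array(w)-p)/.04; n=int(np.ceil(max(np.abs(d).max(),np.linalg.norm(d)*.8)/rate)) or 1
        print(w,"units",np.round(d,2),"rows",n,"each",np.round(d/n,3)); p=np.array(w)
E
python3 - <<'E'
from h import *
to((.26,.5,.22),(.28,.2,.3),(.42,-.1,.45),(.48,-.19,.70))
E
```

```text
t 4.2 q [79.6, 34.2, 18.9, 2.1, -69.3, 19.2] p [0.3502 0.7724 0.2094] y [ 0.167 -0.983 -0.077] z [ 0.052  0.087 -0.995]
(0.26, 0.5, 0.22) units [-3.31  6.3  -0.97] rows 7 each [-0.472  0.9   -0.139]
(0.28, 0.2, 0.3) units [-0.59  7.3  -2.62] rows 8 each [-0.074  0.913 -0.327]
(0.42, -0.1, 0.45) units [ 2.48  7.67 -4.2 ] rows 8 each [ 0.309  0.958 -0.525]
(0.48, -0.19, 0.7) units [ 1.52  1.98 -6.34] rows 7 each [ 0.217  0.283 -0.905]
```

Call:
play_rows([
  [[-0.47, 0.9, -0.14, 0], [-0.47, 0.9, -0.14, 0], [-0.47, 0.9, -0.14, 0], [-0.47, 0.9, -0.14, 0], [-0.47, 0.9, -0.14, 0], [-0.47, 0.9, -0.14, 0], [-0.47, 0.9, -0.14, 0]],
])

```text
clock: 4.9
ee_pos: [0.2591, 0.4989, 0.2216]
eef_rot: [[0.985, 0.163, 0.052], [0.158, -0.984, 0.088], [0.065, -0.078, -0.995]]
contact_force: [-0.8, 0.6, 0.7]
grip_width: 0.0858
finger_force: 0.0
```

Call:
play_rows([
  [[0.16, 0.97, -0.16, 0], [0.16, 0.97, -0.16, 0], [0.16, 0.97, -0.16, 0], [0.16, 0.97, -0.16, 0], [0.16, 0.97, -0.16, 0], [0.16, 0.97, -0.16, 0], [0.16, 0.97, -0.16, 0], [0.16, 0.97, -0.16, 0]],
])

```text
clock: 5.7
ee_pos: [0.3583, 0.1971, 0.2525]
eef_rot: [[0.985, 0.164, 0.052], [0.159, -0.983, 0.088], [0.066, -0.079, -0.995]]
contact_force: [0.6, 1.0, 0.4]
grip_width: 0.0854
finger_force: 0.0
```

Call:
play_rows([
  [[0.07, 0.9, -0.69, 0], [0.07, 0.9, -0.69, 0], [0.07, 0.9, -0.69, 0], [0.07, 0.9, -0.69, 0], [0.07, 0.9, -0.69, 0], [0.07, 0.9, -0.69, 0], [0.07, 0.9, -0.69, 0], [0.07, 0.9, -0.69, 0]],
])

```text
clock: 6.5
ee_pos: [0.4157, -0.1027, 0.4523]
eef_rot: [[0.985, 0.163, 0.053], [0.158, -0.984, 0.087], [0.067, -0.077, -0.995]]
contact_force: [1.3, 0.8, 0.5]
grip_width: 0.0856
finger_force: 0.0
```

Run:
```python
from h import *
to((.48,-.19,.70))
```

```text
t 6.5 q [8.3, -8.7, -3.1, -4.5, -91.8, 90.6] p [ 0.4157 -0.1027  0.4523] y [ 0.163 -0.984 -0.077] z [ 0.053  0.087 -0.995]
(0.48, -0.19, 0.7) units [ 1.65  1.93 -6.26] rows 7 each [ 0.236  0.276 -0.895]
```

Call:
play_rows([
  [[0.24, 0.28, -0.9, 0], [0.24, 0.28, -0.9, 0], [0.24, 0.28, -0.9, 0], [0.24, 0.28, -0.9, 0], [0.24, 0.28, -0.9, 0], [0.24, 0.28, -0.9, 0], [0.24, 0.28, -0.9, 0]],
])

```text
clock: 7.2
ee_pos: [0.4812, -0.1901, 0.7012]
eef_rot: [[0.985, 0.163, 0.053], [0.158, -0.984, 0.086], [0.066, -0.077, -0.995]]
contact_force: [1.5, -0.8, 1.8]
grip_width: 0.0853
finger_force: 0.0
```

Call:
play_rows([
  [[0.7, 0.1, -0.4, 0], [0.7, 0.1, -0.4, 0], [0.7, 0.1, -0.4, 0], [0.7, 0.1, -0.4, 0]],
])

```text
clock: 7.6
ee_pos: [0.5684, -0.1825, 0.7215]
eef_rot: [[0.984, 0.161, 0.075], [0.156, -0.985, 0.072], [0.085, -0.059, -0.995]]
contact_force: [-0.6, -0.2, 0.5]
grip_width: 0.0852
finger_force: 0.0
```

Run:
```python
from h import *
to((.68,-.19,.81))
```

```text
t 7.6 q [-2.0, 22.4, 71.6, -6.1, -134.9, 96.7] p [ 0.5684 -0.1825  0.7215] y [ 0.161 -0.985 -0.059] z [ 0.075  0.072 -0.995]
(0.68, -0.19, 0.81) units [ 2.9  0.5 -2. ] rows 3 each [ 0.968  0.168 -0.668]
```

Call:
play_rows([
  [[0.7, 0.1, -0.8, 0], [0.7, 0.1, -0.8, 0], [0.7, 0.1, -0.8, 0], [0.7, 0.1, -0.8, 0]],
])

```text
clock: 8.0
ee_pos: [0.5915, -0.1614, 0.7442]
eef_rot: [[0.973, 0.155, 0.173], [0.152, -0.988, 0.032], [0.176, -0.004, -0.984]]
contact_force: [-0.4, -0.8, -1.0]
grip_width: 0.0852
finger_force: 0.0
```

Run:
```python
from h import *
to((.68,-.19,.81))
```

```text
t 8.0 q [2.0, 21.4, 71.7, -1.9, -130.3, 95.5] p [ 0.5915 -0.1614  0.7442] y [ 0.155 -0.988 -0.004] z [ 0.173  0.032 -0.984]
(0.68, -0.19, 0.81) units [ 2.33  1.04 -1.26] rows 3 each [ 0.778  0.347 -0.42 ]
```

Call:
play_rows([
  [[0.7, 0, -0.8, 0], [0.7, 0, -0.8, 0], [0.7, 0, -0.8, 0], [0.7, 0, -0.8, 0], [0.7, 0, -0.8, 0]],
])

```text
clock: 8.5
ee_pos: [0.6116, -0.1172, 0.7792]
eef_rot: [[0.948, 0.141, 0.284], [0.151, -0.988, -0.013], [0.279, 0.055, -0.959]]
contact_force: [-0.1, 1.1, 0.0]
grip_width: 0.0855
finger_force: 0.0
```

Run:
```python
from h import *
to((.68,-.19,.81))
```

```text
t 8.5 q [9.2, 19.9, 71.7, 4.1, -125.5, 92.3] p [ 0.6116 -0.1172  0.7792] y [ 0.141 -0.988  0.055] z [ 0.284 -0.013 -0.959]
(0.68, -0.19, 0.81) units [ 1.56  2.08 -0.23] rows 3 each [ 0.52   0.694 -0.076]
```

Run:
```python
from h import *
for n in ["top","side"]:
    w=cloud(ctrl.camera(n)).reshape(-1,3); s=w[(w[:,2]>.5)&(w[:,0]>.3)&(w[:,0]<.88)&(w[:,1]>.1)]
    print(n,np.round(np.nanpercentile(s,[0,1,50,99],axis=0),3).tolist())
to((.56,.1,.74))
```

```text
top [[0.428, 0.303, 0.68], [0.429, 0.304, 0.683], [0.484, 0.364, 0.734], [0.624, 0.502, 0.736]]
side [[0.424, 0.303, 0.681], [0.426, 0.305, 0.682], [0.431, 0.422, 0.721], [0.672, 0.687, 0.736]]
t 8.6 q [9.2, 19.9, 71.7, 4.1, -125.5, 92.3] p [ 0.611  -0.1169  0.7798] y [ 0.142 -0.988  0.055] z [ 0.285 -0.013 -0.958]
(0.56, 0.1, 0.74) units [-0.66 -5.59  0.52] rows 6 each [-0.11  -0.932  0.087]
```

Call:
play_rows([
  [[-0.1, -0.92, 0, 0], [-0.1, -0.92, 0, 0], [-0.1, -0.92, 0, 0], [-0.1, -0.92, 0, 0], [-0.1, -0.92, 0, 0], [-0.1, -0.92, 0, 0], [-0.1, -0.92, 0, 0], [-0.1, -0.92, 0, 0]],
])

```text
clock: 9.4
ee_pos: [0.5387, 0.1693, 0.7534]
eef_rot: [[0.949, 0.141, 0.282], [0.151, -0.988, -0.012], [0.277, 0.054, -0.959]]
contact_force: [0.5, -0.5, 1.0]
grip_width: 0.0854
finger_force: 0.0
```

Call:
play_rows([
  [[0.7, 0, -0.8, 0], [0.7, 0, -0.8, 0], [0.7, 0, -0.8, 0], [0.7, 0, -0.8, 0]],
])

```text
clock: 9.8
ee_pos: [0.5684, 0.1752, 0.8164]
eef_rot: [[0.93, 0.14, 0.34], [0.153, -0.988, -0.012], [0.334, 0.064, -0.94]]
contact_force: [1.0, -0.4, -1.4]
grip_width: 0.0858
finger_force: 0.0
```

Run:
```python
from h import *
to((.68,-.19,.81))
```

```text
t 9.8 q [44.7, 19.6, 71.5, 18.0, -126.7, 66.8] p [0.5684 0.1752 0.8164] y [ 0.14  -0.988  0.064] z [ 0.34  -0.012 -0.94 ]
(0.68, -0.19, 0.81) units [1.14 9.4  1.21] rows 10 each [0.114 0.94  0.121]
```

Call:
play_rows([
  [[0.6, -0.5, -0.7, 0], [0.6, -0.5, -0.7, 0], [0.6, -0.5, -0.7, 0]],
])

```text
clock: 10.1
ee_pos: [0.5554, 0.2258, 0.8388]
eef_rot: [[0.9, 0.138, 0.413], [0.15, -0.989, 0.004], [0.409, 0.059, -0.911]]
contact_force: [-0.2, 0.4, 0.0]
grip_width: 0.0855
finger_force: 0.0
```

Run:
```python
from h import *
to((.68,-.19,.81))
```

```text
t 10.1 q [51.8, 19.4, 71.6, 23.0, -124.2, 62.9] p [0.5554 0.2258 0.8388] y [ 0.138 -0.989  0.059] z [ 0.413  0.004 -0.911]
(0.68, -0.19, 0.81) units [ 0.95 10.66  1.91] rows 11 each [0.086 0.97  0.173]
```

Call:
play_rows([
  [[0.4, -0.8, -0.6, 0], [0.4, -0.8, -0.6, 0], [0.4, -0.8, -0.6, 0]],
])

```text
clock: 10.4
ee_pos: [0.5266, 0.309, 0.8495]
eef_rot: [[0.873, 0.141, 0.466], [0.149, -0.989, 0.018], [0.464, 0.054, -0.884]]
contact_force: [0.5, -0.7, 0.0]
grip_width: 0.0851
finger_force: 0.0
```

Run:
```python
from h import *
to((.56,.1,.74))
```

```text
t 10.4 q [61.9, 20.6, 71.6, 28.5, -122.6, 56.5] p [0.5266 0.309  0.8495] y [ 0.141 -0.989  0.054] z [ 0.466  0.018 -0.884]
(0.56, 0.1, 0.74) units [-1.32  5.14  2.71] rows 6 each [-0.22   0.856  0.452]
```

Call:
play_rows([
  [[0, 0.8, 0, 0.2], [0, 0.8, 0, 0.2]],
])

```text
clock: 10.6
ee_pos: [0.5359, 0.2479, 0.8504]
eef_rot: [[0.88, 0.107, 0.464], [0.113, -0.994, 0.017], [0.462, 0.038, -0.886]]
contact_force: [0.2, -1.6, -0.2]
grip_width: 0.0852
finger_force: 0.0
```

Run:
```python
from h import *
o=ctrl.get_obs(); z=np.array(o["eef_rot"])[:,2]; G=np.array([.643,.038,.042])
to((.46,.03,.70),tuple(G-.42*z),tuple(G-.15*z))
```

```text
t 10.6 q [57.0, 14.6, 62.6, 25.7, -118.7, 56.0] p [0.5359 0.2479 0.8504] y [ 0.107 -0.994  0.038] z [ 0.464  0.017 -0.886]
(0.46, 0.03, 0.7) units [-4.02  5.07  2.36] rows 6 each [-0.67   0.844  0.394]
(np.float64(0.4483269333493382), np.float64(0.031066365454836757), np.float64(0.41409450658780367)) units [-3.56 -0.33  6.2 ] rows 7 each [-0.508 -0.047  0.885]
(np.float64(0.5734739047676208), np.float64(0.03552370194815598), np.float64(0.1748908952099299)) units [ 0.   -0.    6.75] rows 7 each [ 0.    -0.     0.964]
```

Call:
play_rows([
  [[-0.67, 0.85, 0.4, 0], [-0.67, 0.85, 0.4, 0], [-0.67, 0.85, 0.4, 0], [-0.67, 0.85, 0.4, 0], [-0.67, 0.85, 0.4, 0], [-0.67, 0.85, 0.4, 0]],
])

```text
clock: 11.2
ee_pos: [0.4623, 0.0347, 0.709]
eef_rot: [[0.877, 0.105, 0.468], [0.109, -0.994, 0.018], [0.467, 0.035, -0.883]]
contact_force: [0.0, -0.6, -0.0]
grip_width: 0.0855
finger_force: 0.0
```

Call:
play_rows([
  [[-0.5, 0, 0.9, 0], [-0.5, 0, 0.9, 0], [-0.5, 0, 0.9, 0], [-0.5, 0, 0.9, 0], [-0.5, 0, 0.9, 0], [-0.5, 0, 0.9, 0], [-0.5, 0, 0.9, 0]],
])

```text
clock: 11.9
ee_pos: [0.4574, 0.0249, 0.4202]
eef_rot: [[0.878, 0.105, 0.467], [0.109, -0.994, 0.018], [0.466, 0.035, -0.884]]
contact_force: [0.4, 0.1, -0.2]
grip_width: 0.0852
finger_force: 0.0
```

Run:
```python
from h import *
o=ctrl.get_obs(); z=np.array(o["eef_rot"])[:,2]; G=np.array([.643,.038,.042])
to(tuple(G-.15*z),tuple(G+.0187*z))
p=ctrl.camera("wrist");cv2.imwrite("pics/w1.png",p["pixels"])
print([(np.round(r["at"],3),r["confidence"]) for r in ctrl.find_in(p,"handle")])
```

```text
t 11.9 q [43.1, -24.5, -32.2, 20.3, -62.0, 47.1] p [0.4574 0.0249 0.4202] y [ 0.105 -0.994  0.035] z [ 0.467  0.018 -0.884]
(np.float64(0.5728795122269239), np.float64(0.03530785680764313), np.float64(0.17457401540082326)) units [-0.3  -0.17  6.78] rows 7 each [-0.043 -0.025  0.969]
(np.float64(0.6517416874757102), np.float64(0.038335620517980486), np.float64(0.025472439413364033)) units [-0.   -0.    4.22] rows 5 each [-0.    -0.     0.843]
[(array([0.689, 0.037, 0.032]), 0.63)]
```

View pics/w1.png

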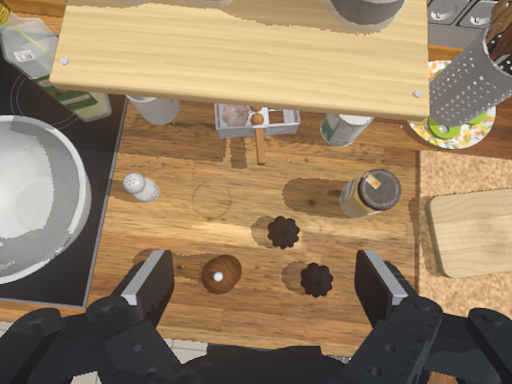

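The wrist view shows the handle from about (257,128) to (261,163), running out of the sieve's front wall. The mill is at (221,274), the two black decoys at (284,232) and (316,280), and the bowl, jar and salt shaker stand where they were.

Run:
```python
from h import *
p=ctrl.camera("wrist");w=cloud(p);b=p["pixels"].astype(int)
m=(w[...,0]>.59)&(w[...,0]<.675)&(abs(w[...,1]-.04)<.03)&(w[...,2]>.044)&(w[...,2]<.065)
q=w[m];print(len(q),np.round(np.percentile(q,[2,50,98],axis=0),3).tolist())
c=np.polyfit(q[:,0],q[:,1],1);print(np.degrees(np.arctan(c[0])),[(x,round(float(np.polyval(c,x)),4)) for x in (.61,.643,.67)])
```

```text
263 [[0.616, 0.031, 0.046], [0.645, 0.041, 0.051], [0.673, 0.051, 0.054]]
10.70595820023207 [(0.61, 0.0344), (0.643, 0.0406), (0.67, 0.0457)]
```

Call:
play_rows([
  [[-0.04, 0, 0.97, 0], [-0.04, 0, 0.97, 0], [-0.04, 0, 0.97, 0], [-0.04, 0, 0.97, 0], [-0.04, 0, 0.97, 0], [-0.04, 0, 0.97, 0], [-0.04, 0, 0.97, 0]],
])

```text
clock: 12.75
ee_pos: [0.5788, 0.0308, 0.1782]
eef_rot: [[0.876, 0.106, 0.47], [0.111, -0.994, 0.018], [0.469, 0.037, -0.883]]
contact_force: [3.3, -0.1, 2.9]
grip_width: 0.0855
finger_force: 0.0
```

Run:
```python
from h import *
p=ctrl.camera("wrist");w=cloud(p);cv2.imwrite("pics/w2.png",p["pixels"])
m=(w[...,0]>.59)&(w[...,0]<.675)&(abs(w[...,1]-.04)<.03)&(w[...,2]>.044)&(w[...,2]<.065)
q=w[m];print(len(q),np.round(np.percentile(q,[2,50,98],axis=0),3).tolist())
c=np.polyfit(q[:,0],q[:,1],1);print(np.degrees(np.arctan(c[0])),[(x,round(float(np.polyval(c,x)),4)) for x in (.61,.643,.67)])
o=ctrl.get_obs(); z=np.array(o["eef_rot"])[:,2]; G=np.array([.645,np.polyval(c,.645),.042])
to(tuple(G+.0187*z))
```

```text
902 [[0.617, 0.03, 0.048], [0.644, 0.04, 0.052], [0.674, 0.05, 0.053]]
10.599506404234733 [(0.61, 0.0336), (0.643, 0.0398), (0.67, 0.0449)]
t 12.8 q [22.9, 0.2, -54.3, 45.6, -13.4, 31.4] p [0.5776 0.0318 0.1712] y [ 0.112 -0.993  0.04 ] z [ 0.463  0.016 -0.886]
(np.float64(0.6536488627672347), np.float64(0.0404941942816944), np.float64(0.02542310974569931)) units [ 0.02 -0.15  4.11] rows 5 each [ 0.004 -0.03   0.822]
```

View pics/w2.png

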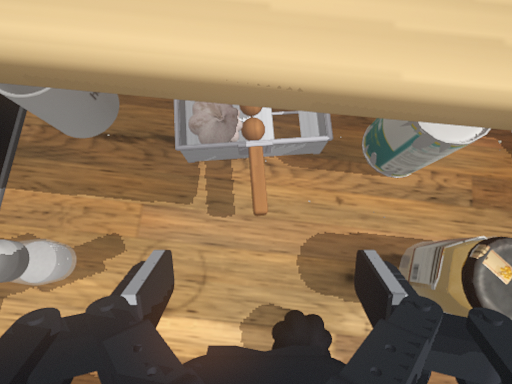

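```bash
cat > ik.py <<'E'
import numpy as np
from scipy.optimize import least_squares
from scipy.spatial.transform import Rotation as Ro
def Ry(a): return Ro.from_euler('y',a).as_matrix()
def Rz(a): return Ro.from_euler('z',a).as_matrix()
def Rx(a): return Ro.from_euler('x',a).as_matrix()
def fk(q,P):
    L2,L3,e,h,Lt,off=P; q=np.radians(q)
    # plane x=radial, y=left, z=up
    A=Rz(q[0])
    elb=np.array([L2*np.sin(q[1]),-off,h+L2*np.cos(q[1])])+e*Ry(q[1]-q[2])[:,2]
    F=Ry(q[1]-q[2])               # x axis = forearm direction (pitch down positive)
    wr=elb+F[:,0]*L3
    W=F@Rx(q[3])@Ry(-q[4])         # x axis = tool direction
    T=W@np.array([[0,0,1],[0,-1,0],[1,0,0.]]) # tool z = W x ; 
    T=T@Rz(q[5]) if False else T
    R=A@T@np.diag([1,1,1])
    R=R@Rz(-q[5]+0)
    return A@(wr+W[:,0]*Lt),R,A
E
python3 - <<'E'
from ik import *
D=[((82.168,20.546,.682,0,-70.136,-16.507),(.27822,.61498,.23131),[[.911,-.412,0],[-.412,-.911,0],[0,0,-1]]),
((77.894,53.073,71.713,1.945,-102.996,-11.52),(.39973,.89074,.3433),[[.912,-.407,.053],[-.41,-.908,.089],[.012,-.103,-.995]]),
((61.9,20.6,71.6,28.5,-122.6,56.5),(.5266,.309,.8495),[[.873,.141,.466],[.149,-.989,.018],[.464,.054,-.884]]),
((22.9,.2,-54.3,45.6,-13.4,31.4),(.5776,.0318,.1712),None),
((8.3,-8.7,-3.1,-4.5,-91.8,90.6),(.4157,-.1027,.4523),[[.985,.163,.053],[.158,-.984,.087],[.067,-.077,-.995]])]
P=[.6,.465,0,.2,.37,.192]
r=lambda P:np.concatenate([fk(d[0],P)[0]-d[1] for d in D])
s=least_squares(r,P,loss="soft_l1",f_scale=.003);print(np.round(s.x,4));print(np.round(r(s.x).reshape(-1,3)*1000,1))
for d in D:
    R=fk(d[0],s.x)[1];print(np.round(R,3).tolist(),d[2])
E
```

```text
[0.6127 0.4593 0.0229 0.1638 0.3589 0.2136]
[[ 2.260e+01  4.600e+00  1.280e+01]
 [-2.700e+00 -1.300e+00  1.000e-01]
 [-1.962e+02  1.626e+02 -5.840e+01]
 [-1.097e+02 -1.500e+00 -7.340e+01]
 [ 1.000e+00 -8.080e+01  2.770e+01]]
[[0.412, 0.911, 0.0], [0.911, -0.412, 0.0], [0.0, -0.0, -1.0]] [[0.911, -0.412, 0], [-0.412, -0.911, 0], [0, 0, -1]]
[[0.393, 0.92, -0.012], [0.915, -0.39, 0.103], [0.09, -0.051, -0.995]] [[0.912, -0.407, 0.053], [-0.41, -0.908, 0.089], [0.012, -0.103, -0.995]]
[[-0.684, 0.688, -0.243], [0.577, 0.714, 0.398], [0.447, 0.132, -0.885]] [[0.873, 0.141, 0.466], [0.149, -0.989, 0.018], [0.464, 0.054, -0.884]]
[[0.91, 0.246, 0.334], [0.136, -0.937, 0.321], [0.392, -0.247, -0.886]] None
[[-0.147, 0.986, 0.077], [0.986, 0.152, -0.068], [-0.079, 0.066, -0.995]] [[0.985, 0.163, 0.053], [0.158, -0.984, 0.087], [0.067, -0.077, -0.995]]
```

```bash
cat > ik.py <<'E'
import numpy as np
from scipy.optimize import least_squares
from scipy.spatial.transform import Rotation as Ro
R1=lambda ax,a: Ro.from_euler(ax,a).as_matrix()
P0=[.6,.465,0,.2,.37,.192]
LO=np.array([-176,-82,-58.28,-173.9,-174.8,-173.6]);HI=np.array([176,121.7,71.7,95.5,-.11,173.6])
def fk(q,P=P0):
    L2,L3,e,h,Lt,off=P; q=np.radians(q)
    A=R1('z',q[0]); F=R1('y',q[1]-q[2])
    wr=np.array([L2*np.sin(q[1]),-off,h+L2*np.cos(q[1])])+e*F[:,2]+F[:,0]*L3
    W=F@R1('x',-q[3])@R1('y',-q[4])
    T=np.column_stack([-W[:,1],-W[:,2],W[:,0]])@R1('z',-q[5])
    return A@(wr+W[:,0]*Lt),A@T
def ik(p,R,q0,P=P0):
    def r(q):
        a,B=fk(q,P); return np.concatenate([(a-p)*5,Ro.from_matrix(B.T@R).as_rotvec()])
    s=least_squares(r,np.clip(q0,LO+.05,HI-.05),bounds=(LO,HI)); return s.x,np.linalg.norm(s.fun[:3])/5*1000,np.degrees(np.linalg.norm(s.fun[3:]))
E
cat > t.py <<'E'
from ik import *
D=[((82.168,20.546,.682,0,-70.136,-16.507),(.27822,.61498,.23131),[[.911,-.412,0],[-.412,-.911,0],[0,0,-1]]),
((77.894,53.073,71.713,1.945,-102.996,-11.52),(.39973,.89074,.3433),[[.912,-.407,.053],[-.41,-.908,.089],[.012,-.103,-.995]]),
((61.9,20.6,71.6,28.5,-122.6,56.5),(.5266,.309,.8495),[[.873,.141,.466],[.149,-.989,.018],[.464,.054,-.884]]),
((22.9,.2,-54.3,45.6,-13.4,31.4),(.5776,.0318,.1712),[[.879,.112,.463],[.11,-.993,.016],[.465,.04,-.886]]),
((8.3,-8.7,-3.1,-4.5,-91.8,90.6),(.4157,-.1027,.4523),[[.985,.163,.053],[.158,-.984,.087],[.067,-.077,-.995]])]
r=lambda P:np.concatenate([fk(d[0],P)[0]-d[1] for d in D])
s=least_squares(r,P0);print(np.round(s.x,4).tolist());print(np.round(r(s.x).reshape(-1,3)*1000,1))
for d in D: print(round(np.degrees(np.linalg.norm(Ro.from_matrix(fk(d[0])[1].T@np.array(d[2])).as_rotvec())),1))
P=s.x; R=np.array(D[3][2]); u,_,v=np.linalg.svd(R); R=u@v; q0=np.array(D[3][0])
def path(name,a,b,q,R=R,n=6):
    for k in range(1,n+1):
        p=np.array(a)+(np.array(b)-a)*k/n; q,e,w=ik(p,R,q,P); print(name,np.round(p,3),np.round(q,1).tolist(),round(e,1),round(w,1))
    return q
if __name__=="__main__":
    qg=path("down",D[3][1],(.6537,.0405,.0255),q0)
E
python3 t.py
```

```text
[0.6104, 0.4545, 0.0684, 0.2262, 0.4422, 0.1682]
[[-21.   20.8  34.1]
 [-23.8  -9.8  19.8]
 [ 38.7  15.1 -46.9]
 [-10.9 -54.5 -56.8]
 [-17.9  25.8  49.8]]
0.0
0.0
0.1
0.2
0.1
down [0.59  0.033 0.147] [29.7, -0.3, -49.2, 38.6, -20.2, 33.0] 0.0 0.0
down [0.603 0.035 0.123] [28.9, 3.1, -49.9, 46.0, -17.0, 25.8] 0.0 0.0
down [0.616 0.036 0.098] [28.2, 6.5, -50.3, 56.4, -14.2, 15.7] 0.0 0.0
down [0.628 0.038 0.074] [27.5, 10.0, -50.5, 70.3, -12.2, 2.0] 0.0 0.0
down [0.641 0.039 0.05 ] [26.8, 13.5, -50.5, 87.3, -11.3, -14.7] 0.0 0.0
down [0.654 0.04  0.025] [26.2, 17.0, -49.4, 95.5, -11.0, -22.7] 1.0 0.9
```

```bash
cat > ik2.py <<'E'
import numpy as np
from scipy.optimize import least_squares
from scipy.spatial.transform import Rotation as Ro
R1=lambda ax,a: Ro.from_euler(ax,a).as_matrix()
LO=np.array([-176,-82,-58.28,-173.9,-174.8,-173.6]);HI=np.array([176,121.7,71.7,95.5,-.11,173.6])
def fk(q,P):
    q=np.radians(q); A=R1('z',q[0]);U=R1('y',q[1]);F=R1('y',q[1]-q[2]);G=F@R1('x',-q[3]);W=G@R1('y',-q[4])
    T=np.column_stack([-W[:,1],-W[:,2],W[:,0]])@R1('z',-q[5])
    return A@(np.array([P[0],P[1],P[2]])+U[:,2]*P[3]+U[:,0]*P[4]+F[:,0]*P[5]+F[:,2]*P[6]+G[:,1]*P[7]+G[:,2]*P[8]+W[:,0]*P[9]+W[:,2]*P[10]),A@T
D=[((82.168,20.546,.682,0,-70.136,-16.507),(.27822,.61498,.23131)),((77.880,49.007,70.325,.08,-111.1,-12.2),(.37429,.82714,.38892)),
((77.894,53.073,71.713,1.945,-102.996,-11.52),(.39973,.89074,.3433)),((79.929,30.934,28.289,2.074,-81.944,-14.455),(.34316,.75958,.32897)),
((61.9,20.6,71.6,28.5,-122.6,56.5),(.5266,.309,.8495)),((22.9,.2,-54.3,45.6,-13.4,31.4),(.5776,.0318,.1712)),
((8.3,-8.7,-3.1,-4.5,-91.8,90.6),(.4157,-.1027,.4523)),((79.6,34.2,18.9,2.1,-69.3,19.2),(.3502,.7724,.2094)),
((-2,22.4,71.6,-6.1,-134.9,96.7),(.5684,-.1825,.7215)),((2,21.4,71.7,-1.9,-130.3,95.5),(.5915,-.1614,.7442)),
((9.2,19.9,71.7,4.1,-125.5,92.3),(.6116,-.1172,.7792)),((44.7,19.6,71.5,18,-126.7,66.8),(.5684,.1752,.8164)),
((51.8,19.4,71.6,23,-124.2,62.9),(.5554,.2258,.8388)),((57,14.6,62.6,25.7,-118.7,56),(.5359,.2479,.8504)),
((43.1,-24.5,-32.2,20.3,-62,47.1),(.4574,.0249,.4202))]
r=lambda P:np.concatenate([fk(d[0],P)[0]-d[1] for d in D])
P0=np.array([0,-.1,.2,.6,0,.46,0,-.1,0,.37,0])
P=least_squares(lambda P:np.concatenate([r(P),.001*(P-P0)]),P0).x
def ik(p,R,q0):
    def f(q):
        a,B=fk(q,P); return np.concatenate([(a-p)*5,Ro.from_matrix(B.T@R).as_rotvec()])
    s=least_squares(f,np.clip(q0,LO+.05,HI-.05),bounds=(LO,HI)); return s.x,np.linalg.norm(s.fun[:3])/5*1000,np.degrees(np.linalg.norm(s.fun[3:]))
def path(name,a,b,q,R,n=6):
    for k in range(1,n+1):
        p=np.array(a)+(np.array(b)-a)*k/n; q,e,w=ik(p,R,q); print(name,np.round(p,3),np.round(q,1).tolist(),round(e,1),round(w,1))
    return q
E
python3 - <<'E'
from ik2 import *
print(np.round(P,4).tolist(),np.abs(r(P)*1000).max())
R=np.array([[.879,.112,.463],[.11,-.993,.016],[.465,.04,-.886]]);u,_,v=np.linalg.svd(R); R=u@v
q=path("down",D[5][1],(.6537,.0405,.0255),D[5][0],R)
q=path("out",(.6537,.0405,.0255),(.53,.03,.15),q,R)
q=path("back",(.53,.03,.15),(.42,.05,.16),q,R)
qb=path("bowl",(.42,.05,.16),(.40,.4,.16),q,R)
qb=path("board",(.40,.4,.16),(.44,-.418,.17),qb,R,8)
qb=path("bdown",(.44,-.418,.17),(.45,-.418,.047),qb,R,3)
E
```

```text
[-0.0003, -0.0002, 0.1992, 0.6019, -0.0001, 0.4638, -0.0007, -0.1916, 0.0009, 0.3742, 0.0001] 0.5769588526618463
down [0.59  0.033 0.147] [11.5, 3.3, -58.3, 72.6, -4.5, 13.8] 0.3 0.3
down [0.603 0.035 0.123] [1.8, 6.6, -57.7, 94.6, -0.1, 0.3] 2.2 2.0
down [0.616 0.036 0.098] [1.7, 10.0, -56.1, 95.5, -0.2, -0.5] 4.3 3.8
down [0.628 0.038 0.074] [2.0, 13.4, -54.5, 95.5, -0.5, -0.7] 6.0 5.6
down [0.641 0.039 0.05 ] [2.2, 16.7, -52.8, 95.5, -0.7, -1.0] 7.6 7.2
down [0.654 0.04  0.025] [2.4, 20.0, -51.0, 95.5, -0.9, -1.2] 9.0 8.7
out [0.633 0.039 0.046] [2.3, 16.5, -53.5, 95.5, -0.8, -1.0] 8.2 7.6
out [0.612 0.037 0.067] [2.0, 12.9, -55.9, 95.5, -0.6, -0.8] 7.1 6.4
out [0.592 0.035 0.088] [1.8, 9.1, -58.2, 95.5, -0.3, -0.6] 5.8 5.0
out [0.571 0.034 0.108] [1.6, 7.6, -58.3, 95.5, -0.1, -0.4] 23.2 3.5
out [0.551 0.032 0.129] [1.6, 6.0, -58.3, 95.5, -0.1, -0.3] 46.3 1.9
out [0.53 0.03 0.15] [1.5, 4.2, -58.3, 95.5, -0.1, -0.3] 69.1 0.4
back [0.512 0.033 0.152] [2.0, 4.2, -58.3, 95.5, -0.1, -0.7] 87.2 0.2
back [0.493 0.037 0.153] [2.5, 4.2, -58.3, 95.5, -0.1, -1.2] 105.4 0.2
back [0.475 0.04  
[... 838 characters left out ...]
.1
board [0.415 0.093 0.164] [50.8, -13.9, -58.3, 27.3, -34.2, 25.0] 9.9 7.0
board [ 0.42  -0.009  0.165] [32.8, -16.6, -58.3, 19.3, -28.4, 49.2] 7.3 5.6
board [ 0.425 -0.111  0.166] [15.2, -15.3, -58.3, 14.9, -21.0, 69.0] 1.1 0.9
board [ 0.43  -0.214  0.168] [-6.4, -7.4, -43.6, -8.7, -26.6, 110.0] 0.0 0.0
board [ 0.435 -0.316  0.169] [-25.4, 1.4, -29.9, -21.5, -35.7, 137.2] 0.0 0.0
board [ 0.44  -0.418  0.17 ] [-37.7, 9.6, -18.5, -25.8, -43.0, 150.5] 0.0 0.0
bdown [ 0.443 -0.418  0.129] [-37.9, 12.6, -20.0, -28.3, -39.0, 153.9] 0.0 0.0
bdown [ 0.447 -0.418  0.088] [-38.2, 16.0, -20.9, -31.3, -35.3, 158.0] 0.0 0.0
bdown [ 0.45  -0.418  0.047] [-38.7, 19.8, -21.3, -34.8, -32.1, 162.6] 0.0 0.0
```

Run:
```python
from ik2 import *
rng=np.random.default_rng(0)
G=np.array([.645,.040,.042])
for tilt in (15,20,24,28,32):
  for az in (2,10,):
    t,a=np.radians([tilt,az]); z=np.array([np.sin(t)*np.cos(a),np.sin(t)*np.sin(a),-np.cos(t)])
    yaw=np.radians(9); y=np.array([np.sin(yaw),-np.cos(yaw),0]); y-=z*(y@z); y/=np.linalg.norm(y)
    for sg in (1,-1):
      R=np.column_stack([np.cross(sg*y,z),sg*y,z]); out=set()
      for k in range(25):
        q0=rng.uniform(np.maximum(LO,[-60,-60,-58,-173,-170,-170]),np.minimum(HI,[90,90,71,95,-1,170]))
        q,e,w=ik(G+.0187*z,R,q0)
        if e<.5 and w<.3: out.add(tuple(np.round(q/2).astype(int)*2))
      if out: print(tilt,az,sg,[tuple(map(int,o)) for o in out])
```

```text
15 2 1 [(24, 24, -36, 18, -18, 60)]
15 2 -1 [(24, 24, -36, 18, -18, -120)]
15 10 1 [(22, 24, -32, 10, -20, 68)]
15 10 -1 [(22, 24, -32, 10, -20, -112)]
```

```bash
cat > srch.py <<'E'
from ik2 import *
rng=np.random.default_rng(0)
def mk(tilt,az,yaw=9,sg=1):
    t,a,yaw=np.radians([tilt,az,yaw]); z=np.array([np.sin(t)*np.cos(a),np.sin(t)*np.sin(a),-np.cos(t)])
    y=np.array([np.sin(yaw),-np.cos(yaw),0]); y-=z*(y@z); y/=np.linalg.norm(y)*sg
    return np.column_stack([np.cross(y,z),y,z])
E
timeout 500 python3 - <<'E'
from srch import *
G=np.array([.645,.040,.042])
for tilt,az,N in ((17,10,15),(19,10,15),(22,10,15),(30,10,150)):
    R=mk(tilt,az); L=[]
    for k in range(N):
        q0=rng.uniform(np.maximum(LO,[-100,-80,-58,-173,-170,-170]),np.minimum(HI,[120,110,71,95,-1,170]))
        q,e,w=ik(G+.0187*R[:,2],R,q0); L.append((round(e+w,1),tuple(map(int,q))))
    print(tilt,az,sorted(set(L))[:3])
E
```

```text
17 10 [(np.float64(0.0), (22, 22, -36, 14, -14, 63)), (np.float64(29.4), (-13, 22, -38, -173, 0, -75)), (np.float64(50.4), (2, 22, -25, -90, -2, -173))]
19 10 [(np.float64(0.0), (21, 21, -42, 25, -8, 52)), (np.float64(46.7), (1, 22, -25, -90, -2, -173)), (np.float64(202.9), (10, 95, -58, 79, -174, 173))]
22 10 [(np.float64(3.1), (19, 21, -43, 28, -4, 51)), (np.float64(41.2), (1, 22, -25, -90, -3, -173)), (np.float64(277.3), (158, -81, -58, 3, -151, -59))]
30 10 [(np.float64(8.0), (20, 21, -38, -3, 0, 83)), (np.float64(17.8), (-12, 21, -37, -173, 0, -77)), (np.float64(26.6), (1, 21, -25, -89, -4, -173))]
```

```bash
timeout 550 python3 - <<'E'
from srch import *
pts=[(.634,.038,.042),(.59,.035,.12),(.54,.04,.19),(.48,.05,.2),(.48,.05,.26),(.46,.15,.2),(.45,.25,.2),(.388,.40,.2),(.43,-.42,.2),(.43,-.42,.066)]
for tilt,az in ((16,10),(19,0),(19,10),(19,20),(22,0),(22,20)):
    R=mk(tilt,az); q=(21,21,-42,25,-8,52); L=[]
    print(tilt,az)
    for g in pts:
        q,e,w=ik(np.array(g)+.0187*R[:,2],R,q); 
        if e>1:
            q2,e2,w2=ik(np.array(g)+.0187*R[:,2],R,(np.degrees(np.arctan2(g[1],g[0]))+20,10,-40,10,-30,60))
            if e2<e:q,e,w=q2,e2,w2
        L.append((int(e),int(w),[int(x) for x in q]))
    print(*L,sep="\n")
E
```

```text
16 10
(0, 0, [22, 22, -36, 12, -16, 65])
(0, 0, [24, 12, -36, 8, -26, 66])
(0, 0, [28, 2, -36, 8, -36, 64])
(0, 0, [34, -4, -42, 10, -37, 57])
(0, 0, [34, -8, -36, 8, -47, 59])
(0, 0, [48, -4, -44, 16, -38, 38])
(0, 0, [58, 0, -41, 18, -39, 26])
(0, 0, [74, 5, -36, 21, -43, 9])
(0, 0, [-32, 11, -14, -13, -52, 139])
(0, 0, [-33, 20, -21, -18, -37, 145])
19 0
(1, 1, [2, 19, -52, 95, 0, 0])
(0, 0, [25, 10, -44, 25, -19, 50])
(0, 0, [30, 0, -42, 18, -31, 53])
(0, 0, [37, -6, -48, 20, -34, 45])
(0, 0, [37, -10, -41, 16, -44, 50])
(0, 0, [51, -5, -49, 25, -36, 28])
(0, 0, [60, 0, -45, 26, -38, 17])
(0, 0, [76, 5, -38, 26, -44, 2])
(0, 0, [-32, 9, -18, -13, -46, 138])
(0, 0, [-32, 19, -24, -19, -32, 146])
19 10
(0, 0, [19, 20, -46, 36, -4, 43])
(0, 0, [24, 10, -40, 13, -20, 62])
(0, 0, [28, 0, -40, 11, -31, 61])
(0, 0, [35, -6, -46, 14, -33, 53])
(0, 0, [35, -10, -39, 11, -43, 56])
(0, 0, [49, -6, -48, 21, -34, 33])
(0, 0, [59, -1, -46, 24, -35, 20])
(0, 0, [75, 4, -40, 27, -40, 3])
(0, 0, [-34, 11, -14, -16, -51, 142])
(0, 0, [-35, 20, -20, -22, -37, 150])
19 20
(0, 0, [21, 21, -33, 1, -15
[... 332 characters left out ...]
 [15, 20, -49, 54, -4, 28])
(0, 0, [21, 9, -52, 45, -10, 33])
(0, 0, [30, 0, -47, 25, -26, 46])
(0, 0, [37, -7, -52, 26, -30, 39])
(0, 0, [38, -11, -45, 21, -40, 45])
(0, 0, [51, -6, -53, 32, -33, 21])
(0, 0, [61, -1, -49, 33, -36, 10])
(0, 0, [77, 5, -41, 32, -42, -3])
(0, 0, [-33, 9, -18, -17, -45, 142])
(0, 0, [-34, 19, -23, -24, -31, 152])
22 20
(0, 0, [21, 21, -36, 2, -9, 75])
(0, 0, [23, 10, -38, 3, -19, 73])
(0, 0, [26, 0, -39, 5, -28, 69])
(0, 0, [32, -7, -46, 9, -29, 59])
(0, 0, [33, -11, -40, 7, -40, 61])
(0, 0, [47, -8, -51, 21, -29, 34])
(0, 0, [58, -4, -49, 28, -29, 18])
(0, 0, [74, 1, -45, 33, -33, -1])
(0, 0, [-38, 12, -11, -22, -56, 149])
(0, 0, [-39, 22, -16, -28, -42, 158])
```

Call:
play_rows([
  [[0, 0, -0.9, 0], [0, 0, -0.9, 0], [0, 0, -0.9, 0], [0, 0, -0.9, 0], [0, 0, -0.9, 0]],
])

```text
clock: 13.3
ee_pos: [0.4919, 0.0267, 0.3401]
eef_rot: [[0.877, 0.105, 0.469], [0.11, -0.994, 0.017], [0.467, 0.036, -0.883]]
contact_force: [0.6, 1.0, 0.5]
grip_width: 0.0855
finger_force: 0.0
```

Call:
play_rows([
  [[0, 0.9, 0, 0], [0, 0.9, 0, 0], [0, 0.9, 0, 0], [0, 0.9, 0, 0], [0, 0.9, 0, 0], [0, 0.9, 0, 0]],
])

```text
clock: 13.9
ee_pos: [0.5156, -0.1907, 0.3479]
eef_rot: [[0.876, 0.106, 0.47], [0.113, -0.994, 0.013], [0.469, 0.042, -0.882]]
contact_force: [1.4, 0.3, 0.6]
grip_width: 0.085
finger_force: 0.0
```

Run:
```python
from h import *
to((.42,-.15,.34),(.38,-.135,.33))
from ik2 import ik,fk
o=ctrl.get_obs();R=np.array(o["eef_rot"]);q=o["q"];p=np.array(o["ee_pos"])
for d in ([-.03,.011,0],[-.03,.011,-.015],[-.03,0,0]):
    q=o["q"];p=np.array(o["ee_pos"]);R=np.array(o["eef_rot"]);print(d)
    for k in range(8):
        q,e,w=ik(p+d,R,q); p,R=fk(q,__import__("ik2").P); print(np.round(p,3),np.round(R[:,1:].T,3).tolist(),np.round(q,0).tolist())
```

```text
t 13.9 q [-0.6, -10.3, -23.9, -1.4, -48.4, 98.0] p [ 0.5156 -0.1907  0.3479] y [ 0.106 -0.994  0.042] z [ 0.47   0.013 -0.882]
(0.42, -0.15, 0.34) units [-2.07 -1.27 -0.94] rows 3 each [-0.691 -0.424 -0.312]
(0.38, -0.135, 0.33) units [-0.95 -0.49 -0.24] rows 1 each [-0.951 -0.489 -0.245]
[-0.03, 0.011, 0]
[ 0.486 -0.18   0.348] [[0.106, -0.994, 0.042], [0.47, 0.013, -0.882]] [1.0, -14.0, -27.0, -0.0, -49.0, 95.0]
[ 0.456 -0.169  0.348] [[0.106, -0.994, 0.042], [0.47, 0.013, -0.882]] [4.0, -18.0, -30.0, 1.0, -50.0, 92.0]
[ 0.426 -0.158  0.348] [[0.106, -0.994, 0.042], [0.47, 0.013, -0.882]] [7.0, -22.0, -33.0, 3.0, -51.0, 88.0]
[ 0.396 -0.147  0.348] [[0.106, -0.994, 0.042], [0.47, 0.013, -0.882]] [11.0, -27.0, -36.0, 6.0, -53.0, 83.0]
[ 0.366 -0.136  0.348] [[0.106, -0.994, 0.042], [0.47, 0.013, -0.882]] [17.0, -32.0, -40.0, 9.0, -56.0, 77.0]
[ 0.336 -0.125  0.348] [[0.106, -0.994, 0.042], [0.47, 0.013, -0.882]] [26.0, -39.0, -43.0, 13.0, -61.0, 67.0]
[ 0.306 -0.114  0.348] [[0.108, -0.993, 0.038], [0.466, 0.017, -0.884]] [54.0, -52.0, -47.0, 22.0, -78.0, 42.0]
[ 0.283 -0.109  0.348
[... 1200 characters left out ...]
, -16.0, -28.0, -1.0, -50.0, 98.0]
[ 0.426 -0.191  0.348] [[0.106, -0.994, 0.042], [0.47, 0.013, -0.882]] [-1.0, -20.0, -30.0, -1.0, -52.0, 98.0]
[ 0.396 -0.191  0.348] [[0.106, -0.994, 0.042], [0.47, 0.013, -0.882]] [-1.0, -23.0, -32.0, -1.0, -53.0, 98.0]
[ 0.366 -0.191  0.348] [[0.106, -0.994, 0.042], [0.47, 0.013, -0.882]] [-1.0, -26.0, -33.0, -2.0, -55.0, 98.0]
[ 0.336 -0.191  0.348] [[0.106, -0.994, 0.042], [0.47, 0.013, -0.882]] [-1.0, -30.0, -34.0, -2.0, -57.0, 99.0]
[ 0.306 -0.191  0.348] [[0.106, -0.994, 0.042], [0.47, 0.013, -0.882]] [-2.0, -33.0, -35.0, -2.0, -59.0, 99.0]
[ 0.276 -0.191  0.348] [[0.106, -0.994, 0.042], [0.47, 0.013, -0.882]] [-2.0, -36.0, -36.0, -2.0, -62.0, 99.0]
```

Run:
```python
from h import *
import ik2
from ik2 import ik,fk
o=ctrl.get_obs()
for start in ([.46,-.25,.2],[.5,-.1,.2],[.52,-.2,.15]):
  for d in ([-.03,.011,-.0],[-.02,.008,-.02],[-.03,-.01,0]):
    R=np.array(o["eef_rot"]);q=o["q"];p=np.array(start);print(start,d)
    for k in range(11):
        q,e,w=ik(p+(np.array(d) if k else 0),R,q); p,R=fk(q,ik2.P)
        if abs(R[0,2]-.47)>.005: print(k,np.round(p,3),np.round(R[:,1:].T,3).tolist(),np.round(q,0).tolist())
        if R[0,2]<.33: break
```

```text
[0.46, -0.25, 0.2] [-0.03, 0.011, -0.0]
8 [ 0.221 -0.166  0.201] [[0.124, -0.992, 0.007], [0.46, 0.051, -0.886]] [13.0, -49.0, -58.0, 4.0, -53.0, 82.0]
9 [ 0.191 -0.158  0.201] [[0.14, -0.99, -0.024], [0.457, 0.086, -0.885]] [4.0, -49.0, -55.0, -4.0, -56.0, 95.0]
10 [ 0.161 -0.149  0.201] [[0.148, -0.988, -0.04], [0.459, 0.105, -0.882]] [-10.0, -47.0, -52.0, -12.0, -59.0, 111.0]
[0.46, -0.25, 0.2] [-0.02, 0.008, -0.02]
[0.46, -0.25, 0.2] [-0.03, -0.01, 0]
10 [ 0.161 -0.35   0.2  ] [[0.1, -0.994, 0.042], [0.463, 0.009, -0.886]] [-64.0, -8.0, -30.0, -29.0, -59.0, 174.0]
[0.5, -0.1, 0.2] [-0.03, 0.011, -0.0]
3 [ 0.411 -0.068  0.202] [[0.115, -0.993, 0.023], [0.447, 0.032, -0.894]] [27.0, -23.0, -58.0, 19.0, -31.0, 56.0]
4 [ 0.383 -0.058  0.204] [[0.125, -0.992, 0.002], [0.421, 0.051, -0.905]] [31.0, -27.0, -58.0, 17.0, -37.0, 54.0]
5 [ 0.354 -0.049  0.206] [[0.134, -0.991, -0.018], [0.393, 0.07, -0.917]] [37.0, -32.0, -58.0, 15.0, -43.0, 51.0]
6 [ 0.326 -0.039  0.209] [[0.143, -0.989, -0.039], [0.361, 0.089, -0.928]] [45.0, -37.0, -58.0, 14.0, -51.0, 46.0]
7 [ 0.299 -0.03   0.211] [[0.1
[... 1515 characters left out ...]
2, -0.896]] [10.0, -27.0, -58.0, -2.0, -33.0, 89.0]
8 [ 0.283 -0.12   0.154] [[0.161, -0.984, -0.07], [0.42, 0.133, -0.898]] [11.0, -32.0, -58.0, -5.0, -38.0, 90.0]
9 [ 0.254 -0.112  0.155] [[0.175, -0.979, -0.1], [0.408, 0.164, -0.898]] [12.0, -37.0, -58.0, -7.0, -43.0, 91.0]
10 [ 0.225 -0.104  0.155] [[0.189, -0.973, -0.13], [0.398, 0.197, -0.896]] [13.0, -42.0, -58.0, -8.0, -48.0, 91.0]
[0.52, -0.2, 0.15] [-0.02, 0.008, -0.02]
9 [ 0.34  -0.129 -0.029] [[0.113, -0.993, 0.024], [0.458, 0.03, -0.889]] [-16.0, 11.0, -49.0, -63.0, -10.0, 174.0]
10 [ 0.321 -0.12  -0.045] [[0.107, -0.994, 0.026], [0.42, 0.021, -0.907]] [-14.0, 13.0, -50.0, -65.0, -8.0, 174.0]
[0.52, -0.2, 0.15] [-0.03, -0.01, 0]
```

Call:
play_rows([
  [[-0.4, -0.6, 0.68, 0], [-0.4, -0.6, 0.68, 0], [-0.4, -0.6, 0.68, 0], [-0.4, -0.6, 0.68, 0]],
])

```text
clock: 14.3
ee_pos: [0.5006, -0.098, 0.2165]
eef_rot: [[0.876, 0.104, 0.47], [0.11, -0.994, 0.015], [0.469, 0.039, -0.882]]
contact_force: [1.7, -1.5, 0.1]
grip_width: 0.0855
finger_force: 0.0
```

Call:
play_rows([
  [[-0.63, -0.35, -0.35, 0], [-0.63, -0.35, -0.35, 0], [-0.63, -0.35, -0.35, 0], [-0.63, -0.35, -0.35, 0]],
])

```text
clock: 14.7
ee_pos: [0.3849, -0.0612, 0.2291]
eef_rot: [[0.886, 0.11, 0.451], [0.11, -0.994, 0.026], [0.451, 0.027, -0.892]]
contact_force: [-0.6, 0.9, 1.1]
grip_width: 0.0854
finger_force: 0.0
```

Run:
```python
from h import *
to((.33,-.04,.21))
```

```text
t 14.7 q [33.8, -30.0, -58.0, 20.8, -40.3, 49.5] p [ 0.3849 -0.0612  0.2291] y [ 0.11  -0.994  0.027] z [ 0.451  0.026 -0.892]
(0.33, -0.04, 0.21) units [-1.37 -0.69 -0.18] rows 2 each [-0.686 -0.345 -0.09 ]
```

Call:
play_rows([
  [[-0.75, -0.36, -0.06, 0], [-0.75, -0.36, -0.06, 0], [-0.75, -0.36, -0.06, 0]],
])

```text
clock: 15.0
ee_pos: [0.3245, -0.0486, 0.2384]
eef_rot: [[0.909, 0.124, 0.399], [0.11, -0.992, 0.059], [0.403, -0.01, -0.915]]
contact_force: [-0.9, 1.3, 0.8]
grip_width: 0.0856
finger_force: 0.0
```

Run:
```python
from h import *
to((.33,-.04,.21))
```

```text
t 15.0 q [51.6, -43.0, -57.8, 18.8, -58.8, 37.9] p [ 0.3245 -0.0486  0.2384] y [ 0.124 -0.992 -0.01 ] z [ 0.399  0.059 -0.915]
(0.33, -0.04, 0.21) units [-0.14 -0.19  0.72] rows 1 each [-0.137 -0.19   0.717]
```

Call:
play_rows([
  [[-0.75, -0.3, 0.05, 0], [-0.75, -0.3, 0.05, 0]],
])

```text
clock: 15.2
ee_pos: [0.2998, -0.0469, 0.233]
eef_rot: [[0.923, 0.137, 0.359], [0.115, -0.99, 0.082], [0.367, -0.034, -0.93]]
contact_force: [-0.2, -0.2, 0.8]
grip_width: 0.0854
finger_force: 0.0
```

Run:
```python
from h import *
from ik2 import ik,fk
o=ctrl.get_obs();R0=np.array(o["eef_rot"]);z=R0[:,2]
to((.5,-.03,.3),tuple(np.array([.636,.0385,.042])-.12*z))
from scipy.spatial.transform import Rotation as Ro
for a in (0,-3,-6):
  R=R0@Ro.from_euler('z',a,degrees=True).as_matrix();print(a,np.round(R,3).tolist())
  for G in ([.636,.0385,.042],[.59,.035,.12],[.54,.04,.19],[.48,.05,.2],[.46,.15,.2],[.45,.25,.2],[.388,.4,.2],[.43,-.42,.066]):
    q,e,w=ik(np.array(G)+.0187*R[:,2],R,(21,21,-42,25,-8,52) if G[1]>-.2 else (-32,10,-20,-13,-45,138)); print(G,round(e,1),round(w,1),np.round(q).tolist())
```

```text
t 15.2 q [63.0, -50.0, -57.8, 17.7, -68.9, 30.0] p [ 0.2998 -0.0469  0.233 ] y [ 0.137 -0.99  -0.034] z [ 0.359  0.082 -0.93 ]
(0.5, -0.03, 0.3) units [5.28 0.21 0.28] rows 6 each [0.88  0.035 0.046]
(np.float64(0.5928665677719396), np.float64(0.02865387265129615), np.float64(0.15354622719061556)) units [ 0.97 -1.01  4.36] rows 5 each [ 0.193 -0.202  0.872]
0 [[0.923, 0.137, 0.359], [0.115, -0.99, 0.082], [0.367, -0.034, -0.93]]
[0.636, 0.0385, 0.042] 0.7 1.0 [20.0, 21.0, -44.0, 26.0, -4.0, 52.0]
[0.59, 0.035, 0.12] 0.0 0.0 [24.0, 10.0, -43.0, 15.0, -16.0, 59.0]
[0.54, 0.04, 0.19] 0.0 0.0 [28.0, -0.0, -43.0, 12.0, -27.0, 59.0]
[0.48, 0.05, 0.2] 0.0 0.0 [35.0, -8.0, -49.0, 16.0, -30.0, 50.0]
[0.46, 0.15, 0.2] 0.0 0.0 [49.0, -8.0, -52.0, 26.0, -30.0, 28.0]
[0.45, 0.25, 0.2] 0.0 0.0 [59.0, -3.0, -50.0, 30.0, -32.0, 14.0]
[0.388, 0.4, 0.2] 0.0 0.0 [76.0, 3.0, -44.0, 33.0, -37.0, -4.0]
[0.43, -0.42, 0.066] 0.0 0.0 [-38.0, 21.0, -19.0, -27.0, -39.0, 155.0]
-3 [[0.915, 0.185, 0.359], [0.166, -0.983, 0.082], [0.368, -0.015, -0.93]]
[0.636, 0.0385, 0.042] 0.7 1.0 [20.0, 21.0, -44.0, 26.0, -4.
[... 376 characters left out ...]
44.0, 33.0, -37.0, -1.0]
[0.43, -0.42, 0.066] 0.0 0.0 [-38.0, 21.0, -19.0, -27.0, -39.0, 158.0]
-6 [[0.904, 0.233, 0.359], [0.218, -0.973, 0.082], [0.369, 0.004, -0.93]]
[0.636, 0.0385, 0.042] 0.7 1.0 [20.0, 21.0, -44.0, 26.0, -4.0, 58.0]
[0.59, 0.035, 0.12] 0.0 0.0 [24.0, 10.0, -43.0, 15.0, -16.0, 65.0]
[0.54, 0.04, 0.19] 0.0 0.0 [28.0, -0.0, -43.0, 12.0, -27.0, 65.0]
[0.48, 0.05, 0.2] 0.0 0.0 [35.0, -8.0, -49.0, 16.0, -30.0, 56.0]
[0.46, 0.15, 0.2] 0.0 0.0 [49.0, -8.0, -52.0, 26.0, -30.0, 34.0]
[0.45, 0.25, 0.2] 0.0 0.0 [59.0, -3.0, -50.0, 30.0, -32.0, 20.0]
[0.388, 0.4, 0.2] 0.0 0.0 [76.0, 3.0, -44.0, 33.0, -37.0, 2.0]
[0.43, -0.42, 0.066] 0.0 0.0 [-38.0, 21.0, -19.0, -27.0, -39.0, 161.0]
```

Call:
play_rows([
  [[0.88, 0.03, 0.05, -0.25], [0.88, 0.03, 0.05, -0.25], [0.88, 0.03, 0.05, 0], [0.88, 0.03, 0.05, 0], [0.88, 0.03, 0.05, 0], [0.88, 0.03, 0.05, 0]],
])

```text
clock: 15.8
ee_pos: [0.4683, -0.022, 0.2913]
eef_rot: [[0.92, 0.168, 0.353], [0.152, -0.986, 0.074], [0.361, -0.015, -0.933]]
contact_force: [-1.2, 1.3, 1.4]
grip_width: 0.0855
finger_force: 0.0
```

Run:
```python
from h import *
o=ctrl.get_obs();z=np.array(o["eef_rot"])[:,2];G=np.array([.636,.0385,.042])
to(tuple(G-.12*z),tuple(G-.04*z),tuple(G+.0187*z))
```

```text
t 15.8 q [25.7, -15.5, -35.6, 6.5, -49.5, 70.5] p [ 0.4683 -0.022   0.2913] y [ 0.168 -0.986 -0.015] z [ 0.353  0.074 -0.933]
(np.float64(0.5936203433776037), np.float64(0.029583702595290792), np.float64(0.15391275327306786)) units [ 1.84 -0.69  4.41] rows 5 each [ 0.368 -0.139  0.881]
(np.float64(0.6218734477925346), np.float64(0.03552790086509693), np.float64(0.07930425109102263)) units [0. 0. 2.] rows 3 each [0.    0.    0.667]
(np.float64(0.6426041631569901), np.float64(0.03988945634556718), np.float64(0.024560262614946926)) units [-0.   -0.    1.47] rows 2 each [-0.    -0.     0.734]
```

Call:
play_rows([
  [[0.37, -0.14, 0.88, 0], [0.37, -0.14, 0.88, 0], [0.37, -0.14, 0.88, 0], [0.37, -0.14, 0.88, 0], [0.37, -0.14, 0.88, 0]],
])

```text
clock: 16.3
ee_pos: [0.5937, 0.0313, 0.1519]
eef_rot: [[0.92, 0.17, 0.354], [0.153, -0.985, 0.075], [0.361, -0.015, -0.932]]
contact_force: [-0.4, -0.3, 2.2]
grip_width: 0.0854
finger_force: 0.0
```

Call:
play_rows([
  [[0, 0, 0.5, 0], [0, 0, 0.5, 0], [0, 0, 0.5, 0], [0, 0, 0.5, 0]],
])

```text
clock: 16.7
ee_pos: [0.6215, 0.0371, 0.077]
eef_rot: [[0.92, 0.17, 0.353], [0.153, -0.985, 0.075], [0.361, -0.015, -0.932]]
contact_force: [1.6, -0.3, 0.7]
grip_width: 0.0854
finger_force: 0.0
```

Run:
```python
from h import *
o=ctrl.get_obs();z=np.array(o["eef_rot"])[:,2];G=np.array([.636,.0385,.042])
to(tuple(G+.0187*z))
p=ctrl.camera("wrist");cv2.imwrite("pics/w3.png",p["pixels"])
```

```text
t 16.7 q [23.0, 14.6, -42.3, 17.9, -12.9, 59.9] p [0.6215 0.0371 0.077 ] y [ 0.17  -0.985 -0.015] z [ 0.353  0.075 -0.932]
(np.float64(0.6426102482794298), np.float64(0.03990477334566113), np.float64(0.024563795437893738)) units [0.02 0.04 1.41] rows 2 each [0.011 0.021 0.707]
```

View pics/w3.png

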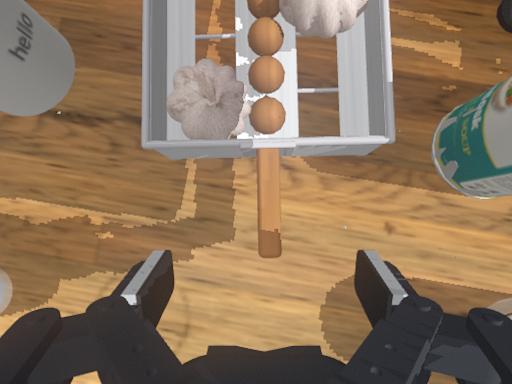

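The wrist view shows the handle centred between the pads, running from (268,150) to (270,255), with the four walnuts in the valley at column 265. The grasp is lined up, so I go the rest of the way down and close.

Call:
play_rows([
  [[0, 0, 0.36, 0], [0, 0, 0.35, 0], [0, 0, 0.35, 0], [0, 0, 0.35, 0]],
])

```text
clock: 17.15
ee_pos: [0.6407, 0.0368, 0.0275]
eef_rot: [[0.925, 0.172, 0.339], [0.153, -0.985, 0.081], [0.348, -0.023, -0.937]]
contact_force: [0.2, -0.4, 0.2]
grip_width: 0.0857
finger_force: 0.0
```

Call:
play_rows([
  [[0, 0, 0, 0], [0, 0, 0, 0], [0, 0, 0, 0], [0, 0, 0, 0], [0, 0, 0, 0], [0, 0, 0, 0], [0, 0, 0, 0]],
], grip=0, newtons=90)

```text
clock: 17.85
ee_pos: [0.639, 0.0377, 0.0268]
eef_rot: [[0.925, 0.173, 0.337], [0.154, -0.985, 0.082], [0.346, -0.024, -0.938]]
contact_force: [-2.8, 1.7, 4.9]
grip_width: 0.0123
finger_force: 87.9
```

Run:
```python
from h import *
to((.60,.035,.09),(.55,.04,.18),grasp=True)
```

```text
t 17.85 q [19.9, 20.5, -45.4, 29.1, -4.4, 51.2] p [0.6327 0.0362 0.0444] y [ 0.173 -0.985 -0.024] z [ 0.337  0.082 -0.938]
(0.6, 0.035, 0.09) units [-0.37 -0.14 -1.35] rows 2 each [-0.183 -0.07  -0.674]
(0.55, 0.04, 0.18) units [-0.36 -0.39 -2.52] rows 3 each [-0.12  -0.131 -0.84 ]
```

Call:
play_rows([
  [[0, 0, -0.1, 0], [0, 0, -0.2, 0], [-0.05, 0, -0.3, 0], [-0.1, 0, -0.3, 0], [-0.1, 0, -0.3, 0], [-0.1, 0, -0.3, 0], [-0.1, 0, -0.2, 0], [0, 0, -0.1, 0]],
])

```text
clock: 18.65
ee_pos: [0.5922, 0.0319, 0.0737]
eef_rot: [[0.918, 0.165, 0.36], [0.151, -0.986, 0.068], [0.366, -0.008, -0.931]]
contact_force: [-0.2, -0.3, -3.3]
grip_width: 0.0124
finger_force: 88.3
```

Run:
```python
from h import *
to((.55,.035,.175),(.50,.04,.205),(.46,.10,.205),(.45,.20,.205),(.388,.40,.205),grasp=True,rate=.4)
p=ctrl.camera("wrist");cv2.imwrite("pics/w4.png",p["pixels"]);print(ctrl.get_obs()["grip_width"])
```

```text
t 18.65 q [11.1, 11.4, -57.0, 64.7, -0.2, 23.6] p [0.5855 0.0306 0.0911] y [ 0.165 -0.986 -0.008] z [ 0.36   0.068 -0.931]
(0.55, 0.035, 0.175) units [-0.03 -0.27 -2.26] rows 6 each [-0.005 -0.045 -0.377]
(0.5, 0.04, 0.205) units [-0.85 -0.34 -1.14] rows 3 each [-0.285 -0.112 -0.38 ]
(0.46, 0.1, 0.205) units [-0.69 -1.64 -0.26] rows 5 each [-0.138 -0.329 -0.052]
(0.45, 0.2, 0.205) units [ 0.15 -2.51  0.08] rows 7 each [ 0.021 -0.358  0.011]
(0.388, 0.4, 0.205) units [-0.67 -5.19 -0.22] rows 13 each [-0.051 -0.399 -0.017]
0.012228451146558145
```

View pics/w4.png

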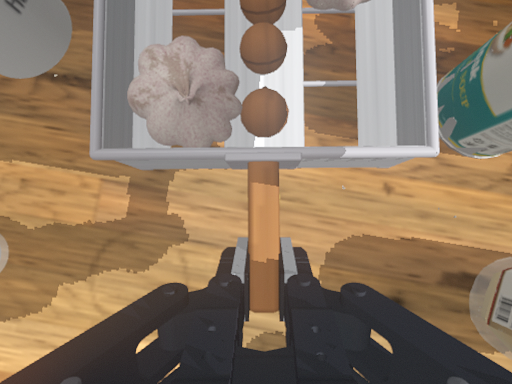

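The sieve is lifted with the grip holding, walnuts in the valley at (264,110) and (264,48), and one bulb visible on the left at (185,90). Next I go straight up, because joint 5 is near its limit.

Call:
play_rows([
  [[0.05, -0.02, -0.2, 0], [0.07, -0.02, -0.3, 0], [0.08, -0.02, -0.35, 0], [0.08, -0.02, -0.35, 0], [0.08, -0.02, -0.35, 0], [0.07, -0.02, -0.35, 0], [0.04, -0.02, -0.2, 0], [0, 0, -0.1, 0]],
])

```text
clock: 19.5
ee_pos: [0.5908, 0.0387, 0.1201]
eef_rot: [[0.891, 0.161, 0.424], [0.147, -0.987, 0.067], [0.429, 0.003, -0.903]]
contact_force: [0.2, 0.3, -2.6]
grip_width: 0.0126
finger_force: 88.3
```

Run:
```python
from h import *
from ik2 import ik
to((.51,.035,.21),(.46,.10,.21),(.45,.20,.21),(.388,.40,.21),grasp=True,rate=.4)
o=ctrl.get_obs();R=np.array(o["eef_rot"]);q=o["q"]
for g in ((.51,.035,.21),(.48,.07,.21),(.46,.10,.21),(.45,.20,.21),(.388,.40,.21)):
    q,e,w=ik(np.array(g)+.0187*R[:,2],R,q);print(g,round(e,1),round(w,1),np.round(q).tolist())
```

```text
t 19.5 q [10.5, 6.1, -58.2, 70.1, -0.7, 18.9] p [0.5828 0.0374 0.137 ] y [ 0.161 -0.987  0.003] z [ 0.424  0.067 -0.903]
(0.51, 0.035, 0.21) units [-0.85 -0.23 -2.43] rows 7 each [-0.121 -0.033 -0.346]
(0.46, 0.1, 0.21) units [-0.88 -1.81 -0.42] rows 5 each [-0.175 -0.361 -0.084]
(0.45, 0.2, 0.21) units [ 0.14 -2.51  0.06] rows 7 each [ 0.021 -0.358  0.009]
(0.388, 0.4, 0.21) units [-0.65 -5.18 -0.32] rows 13 each [-0.05  -0.399 -0.025]
(0.51, 0.035, 0.21) 0.0 0.0 [31.0, -7.0, -51.0, 23.0, -24.0, 49.0]
(0.48, 0.07, 0.21) 0.0 0.0 [38.0, -10.0, -55.0, 29.0, -26.0, 37.0]
(0.46, 0.1, 0.21) 0.0 0.0 [44.0, -12.0, -57.0, 33.0, -27.0, 28.0]
(0.45, 0.2, 0.21) 0.0 0.0 [56.0, -8.0, -56.0, 39.0, -30.0, 11.0]
(0.388, 0.4, 0.21) 0.0 0.0 [77.0, 2.0, -47.0, 40.0, -38.0, -9.0]
```

Run:
```python
from h import *
from ik2 import ik
o=ctrl.get_obs();R=np.array(o["eef_rot"]);p=np.array(o["ee_pos"]);print(np.round(o["q"],2).tolist())
for d in ((0,0,0),(0,0,.01),(0,0,.02),(0,0,.04),(-.02,0,.04),(0,.02,0),(0,-.02,0),(.02,0,0),(0,.02,.02)):
    for s in (o["q"],(24,0,-50,25,-15,50)):
        q,e,w=ik(p+d,R,s);print(d,round(e,1),round(w,1),np.round(q,1).tolist())
```

```text
[10.5, 6.14, -58.2, 70.12, -0.72, 18.85]
(0, 0, 0) 0.1 0.1 [9.8, 6.1, -58.3, 71.7, -0.4, 18.0]
(0, 0, 0) 0.0 0.0 [15.3, 6.2, -56.7, 58.0, -3.2, 26.7]
(0, 0, 0.01) 0.0 0.0 [22.2, 5.6, -52.3, 38.2, -9.2, 40.6]
(0, 0, 0.01) 0.0 0.0 [22.2, 5.6, -52.3, 38.2, -9.2, 40.6]
(0, 0, 0.02) 0.0 0.0 [24.0, 4.9, -49.8, 31.4, -12.4, 45.9]
(0, 0, 0.02) 0.0 0.0 [24.0, 4.9, -49.8, 31.4, -12.4, 45.9]
(0, 0, 0.04) 0.0 0.0 [25.6, 3.3, -46.3, 24.4, -17.3, 51.8]
(0, 0, 0.04) 0.0 0.0 [25.6, 3.3, -46.3, 24.4, -17.3, 51.8]
(-0.02, 0, 0.04) 0.0 0.0 [26.5, 1.3, -49.1, 26.5, -16.9, 49.0]
(-0.02, 0, 0.04) 0.0 0.0 [26.5, 1.3, -49.1, 26.5, -16.9, 49.0]
(0, 0.02, 0) 0.1 0.1 [10.7, 6.2, -58.3, 75.4, -0.8, 13.3]
(0, 0.02, 0) 0.1 0.1 [10.7, 6.2, -58.3, 75.4, -0.8, 13.3]
(0, -0.02, 0) 0.3 0.3 [8.9, 6.1, -58.2, 67.8, -0.1, 22.7]
(0, -0.02, 0) 0.0 0.0 [18.7, 6.4, -53.7, 41.0, -6.4, 40.8]
(0.02, 0, 0) 0.3 0.3 [8.9, 7.8, -56.5, 72.8, -0.1, 17.6]
(0.02, 0, 0) 0.0 0.0 [19.3, 8.2, -52.2, 44.3, -6.4, 36.9]
(0, 0.02, 0.02) 0.0 0.0 [25.2, 4.9, -51.1, 36.5, -11.7, 39.7]
(0, 0.02, 0.02) 0.0 0.0 [25.2, 4.9, -51.1, 36.5, -11.7, 39.7]
```

Call:
play_rows([
  [[0.04, 0, -0.09, 0], [0.04, 0, -0.09, 0], [0.04, 0, -0.09, 0], [0.06, 0, -0.13, 0], [0.08, 0, -0.17, 0], [0.1, 0, -0.22, 0]],
])

```text
clock: 20.1
ee_pos: [0.5922, 0.0379, 0.1511]
eef_rot: [[0.887, 0.159, 0.433], [0.147, -0.987, 0.063], [0.437, 0.008, -0.899]]
contact_force: [0.4, 0.0, -2.0]
grip_width: 0.0122
finger_force: 88.3
```

Run:
```python
from h import *
from ik2 import ik
to((.55,.035,.20),(.51,.035,.21),grasp=True,rate=.4)
```

```text
t 20.1 q [24.3, 4.0, -49.3, 31.1, -13.6, 46.1] p [0.5841 0.0367 0.1679] y [ 0.159 -0.987  0.008] z [ 0.433  0.063 -0.899]
(0.55, 0.035, 0.2) units [-0.41 -0.09 -1.09] rows 3 each [-0.137 -0.029 -0.365]
(0.51, 0.035, 0.21) units [-0.78 -0.16 -0.66] rows 3 each [-0.259 -0.052 -0.219]
```

Run:
```python
from h import *
from ik2 import ik
W=[(.53,.035,.188),(.50,.12,.188),(.485,.18,.188),(.465,.23,.19),(.43,.31,.195),(.40,.37,.2),(.388,.40,.2)]
to(*W,grasp=True,rate=.4)
o=ctrl.get_obs();R=np.array(o["eef_rot"]);q=o["q"]
for g in W:
    q,e,w=ik(np.array(g)+.0187*R[:,2],R,q);print(g,round(e,1),round(w,1),np.round(q).tolist())
```

```text
t 20.1 q [24.3, 4.0, -49.3, 31.1, -13.6, 46.1] p [0.5841 0.0367 0.1679] y [ 0.159 -0.987  0.008] z [ 0.433  0.063 -0.899]
(0.53, 0.035, 0.188) units [-0.99 -0.17 -1.04] rows 3 each [-0.329 -0.056 -0.347]
(0.5, 0.12, 0.188) units [-0.35 -2.22 -0.19] rows 6 each [-0.059 -0.37  -0.032]
(0.485, 0.18, 0.188) units [-0.11 -1.54 -0.07] rows 4 each [-0.028 -0.385 -0.017]
(0.465, 0.23, 0.19) units [-0.24 -1.31 -0.18] rows 4 each [-0.06  -0.328 -0.046]
(0.43, 0.31, 0.195) units [-0.43 -2.11 -0.37] rows 6 each [-0.071 -0.352 -0.061]
(0.4, 0.37, 0.2) units [-0.39 -1.6  -0.34] rows 4 each [-0.098 -0.4   -0.086]
(0.388, 0.4, 0.2) units [-0.16 -0.79 -0.08] rows 2 each [-0.078 -0.394 -0.041]
(0.53, 0.035, 0.188) 0.0 0.0 [28.0, -3.0, -53.0, 29.0, -18.0, 45.0]
(0.5, 0.12, 0.188) 0.0 0.0 [39.0, -5.0, -58.0, 42.0, -19.0, 22.0]
(0.485, 0.18, 0.188) 0.0 0.0 [46.0, -4.0, -58.0, 47.0, -22.0, 11.0]
(0.465, 0.23, 0.19) 0.0 0.0 [54.0, -4.0, -57.0, 48.0, -25.0, 4.0]
(0.43, 0.31, 0.195) 0.0 0.0 [66.0, -1.0, -54.0, 46.0, -31.0, -5.0]
(0.4, 0.37, 0.2) 0.0 0.0 [74.0, 1.0, -51.0, 44.0, -35.0, -10.0]
(0.388, 0.4, 0.2) 0.0 0.0 [77.0, 3.0, -48.0, 43.0, -37.0, -12.0]
```

Call:
play_rows([
  [[-0.15, -0.03, -0.15, 0], [-0.25, -0.04, -0.27, 0], [-0.25, -0.04, -0.27, 0], [-0.2, -0.04, -0.25, 0], [-0.14, -0.03, -0.15, 0]],
])

```text
clock: 20.6
ee_pos: [0.5363, 0.0353, 0.1733]
eef_rot: [[0.887, 0.158, 0.434], [0.146, -0.987, 0.062], [0.439, 0.009, -0.899]]
contact_force: [-0.1, -0.3, -3.7]
grip_width: 0.0123
finger_force: 88.4
```

Call:
play_rows([
  [[0, -0.1, 0, 0], [0, -0.2, -0.01, 0], [0, -0.3, -0.01, 0], [0, -0.33, -0.01, 0], [0, -0.33, -0.01, 0], [0, -0.33, -0.01, 0], [0, -0.33, -0.01, 0], [-0.02, -0.33, -0.02, 0]],
])

```text
clock: 21.4
ee_pos: [0.5212, 0.1255, 0.1746]
eef_rot: [[0.887, 0.159, 0.434], [0.147, -0.987, 0.062], [0.439, 0.008, -0.899]]
contact_force: [0.6, -0.3, -2.4]
grip_width: 0.0124
finger_force: 88.4
```

Run:
```python
from h import *
W=[(.495,.18,.192),(.465,.23,.192),(.43,.31,.195),(.40,.37,.2),(.388,.40,.2)]
to(*W,grasp=True,rate=.35)
```

```text
t 21.4 q [38.5, -3.8, -56.1, 41.5, -19.5, 23.5] p [0.5131 0.1243 0.1914] y [ 0.159 -0.987  0.008] z [ 0.434  0.062 -0.899]
(0.495, 0.18, 0.192) units [-0.19 -1.45 -0.12] rows 5 each [-0.038 -0.289 -0.024]
(0.465, 0.23, 0.192) units [-0.48 -1.35 -0.25] rows 4 each [-0.12  -0.338 -0.062]
(0.43, 0.31, 0.195) units [-0.45 -2.11 -0.32] rows 7 each [-0.064 -0.302 -0.046]
(0.4, 0.37, 0.2) units [-0.39 -1.6  -0.34] rows 5 each [-0.078 -0.32  -0.069]
(0.388, 0.4, 0.2) units [-0.16 -0.79 -0.08] rows 3 each [-0.052 -0.263 -0.028]
```

Call:
play_rows([
  [[-0.04, -0.3, -0.02, 0], [-0.04, -0.33, -0.03, 0], [-0.04, -0.33, -0.03, 0], [-0.04, -0.33, -0.03, 0], [-0.1, -0.33, -0.05, 0], [-0.14, -0.33, -0.07, 0], [-0.14, -0.33, -0.07, 0], [-0.12, -0.33, -0.06, 0]],
])

```text
clock: 22.2
ee_pos: [0.4745, 0.2238, 0.1751]
eef_rot: [[0.887, 0.159, 0.434], [0.147, -0.987, 0.063], [0.439, 0.008, -0.899]]
contact_force: [1.3, 0.5, -3.3]
grip_width: 0.0127
finger_force: 88.4
```

Call:
play_rows([
  [[-0.07, -0.33, -0.05, 0], [-0.07, -0.33, -0.05, 0], [-0.07, -0.33, -0.05, 0], [-0.07, -0.33, -0.05, 0], [-0.07, -0.33, -0.05, 0], [-0.07, -0.33, -0.05, 0], [-0.08, -0.33, -0.07, 0], [-0.08, -0.33, -0.07, 0]],
])

```text
clock: 23.0
ee_pos: [0.4295, 0.3238, 0.1799]
eef_rot: [[0.887, 0.159, 0.434], [0.146, -0.987, 0.063], [0.439, 0.008, -0.899]]
contact_force: [-0.4, -0.8, -2.9]
grip_width: 0.0128
finger_force: 88.3
```

Run:
```python
from h import *
to((.388,.40,.2),grasp=True,rate=.35)
p=ctrl.camera("wrist");cv2.imwrite("pics/w5.png",p["pixels"])
for n in ("wrist","top","side"):
    p=ctrl.camera(n)
    for q in ("walnut0","garlic_a","sieve"): print(n,q,[(np.round(r["at"],3).tolist(),round(r["confidence"],2)) for r in ctrl.find_in(p,q)[:6]])
```

```text
t 23.0 q [67.8, -1.1, -53.7, 45.7, -31.9, -6.8] p [0.4214 0.3227 0.1967] y [ 0.159 -0.987  0.008] z [ 0.434  0.063 -0.899]
(0.388, 0.4, 0.2) units [-0.42 -2.04 -0.31] rows 6 each [-0.07  -0.34  -0.052]
wrist walnut0 [([0.552, 0.352, 0.187], 0.85), ([0.514, 0.34, 0.191], 0.81), ([0.491, 0.336, 0.19], 0.63), ([0.54, 0.347, 0.192], 0.62)]
wrist garlic_a [([0.559, 0.311, 0.2], 0.9), ([0.49, 0.373, 0.211], 0.61)]
wrist sieve [([0.506, 0.323, 0.195], 0.67)]
top walnut0 [([0.539, 0.334, 0.195], 0.6), ([0.516, 0.331, 0.19], 0.48), ([0.568, 0.343, 0.2], 0.38)]
top garlic_a [([0.576, 0.297, 0.219], 0.7), ([0.493, 0.363, 0.211], 0.65), ([0.416, -0.086, 0.035], 0.57)]
top sieve [([0.557, 0.336, 0.193], 0.8), ([0.538, -0.402, 0.026], 0.46)]
side walnut0 [([0.559, 0.321, 0.196], 0.65), ([0.566, 0.338, 0.197], 0.6), ([0.516, 0.331, 0.188], 0.57), ([0.538, 0.335, 0.193], 0.4), ([0.543, 0.231, 0.051], 0.24)]
side garlic_a [([0.574, 0.296, 0.22], 0.72), ([0.489, -0.033, 0.038], 0.7), ([0.497, 0.354, 0.211], 0.63), ([0.413, -0.094, 0.042], 0.53)]
side sieve [([0.555, 0.32, 0.195], 0.68)]
```

View pics/w5.png

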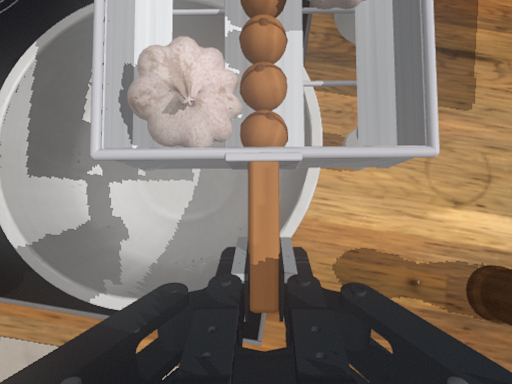

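All four walnuts are still in the valley (column 264, rows 5 to 133) and both bulbs are in the sieve. The bowl rim lies below and to the left. I move on over the bowl's centre.

Call:
play_rows([
  [[-0.1, -0.34, 0, 0], [-0.1, -0.34, 0, 0], [-0.1, -0.34, 0.01, 0], [-0.1, -0.34, 0.01, 0], [-0.1, -0.34, 0.01, 0], [-0.08, -0.22, 0, 0], [0, -0.1, 0, 0], [0, 0, 0, 0]],
])

```text
clock: 24.45
ee_pos: [0.3967, 0.3995, 0.1679]
eef_rot: [[0.887, 0.16, 0.434], [0.147, -0.987, 0.062], [0.438, 0.009, -0.899]]
contact_force: [-0.4, 0.1, -2.8]
grip_width: 0.0125
finger_force: 88.3
```

Call:
play_rows([
  [[0, 0.6, 0, 0], [0, -0.6, 0, 0], [0, -0.6, 0, 0], [0, 0.6, 0, 0], [0, 0.6, 0, 0], [0, -0.6, 0, 0], [0, 0, 0, 0]],
])

```text
clock: 25.15
ee_pos: [0.3972, 0.4004, 0.169]
eef_rot: [[0.886, 0.159, 0.435], [0.146, -0.987, 0.064], [0.439, 0.007, -0.898]]
contact_force: [-0.1, 0.3, -2.8]
grip_width: 0.0124
finger_force: 88.8
```

```bash
cat > look.py <<'E'
from h import *
import sys
to((.388,.398,.185),grasp=True)
p=ctrl.camera("wrist");cv2.imwrite("pics/"+sys.argv[1]+".png",p["pixels"])
for q in ("walnut0","garlic_a","sieve"): print(q,[(np.round(r["at"],3).tolist(),round(r["confidence"],2)) for r in ctrl.find_in(p,q)[:6]])
E
python3 look.py w6
```

```text
t 25.15 q [75.4, 3.8, -50.4, 46.3, -34.0, -14.8] p [0.3891 0.3992 0.1858] y [ 0.159 -0.987  0.007] z [ 0.435  0.064 -0.898]
(0.388, 0.398, 0.185) units [-0.04  0.03  0.  ] rows 1 each [-0.038  0.025  0.004]
walnut0 [([0.476, 0.374, 0.143], 0.84), ([0.465, 0.448, 0.028], 0.67)]
garlic_a [([0.495, 0.422, 0.2], 0.9), ([0.46, 0.438, 0.206], 0.78)]
sieve [([0.473, 0.4, 0.179], 0.79)]
```

View pics/w6.png

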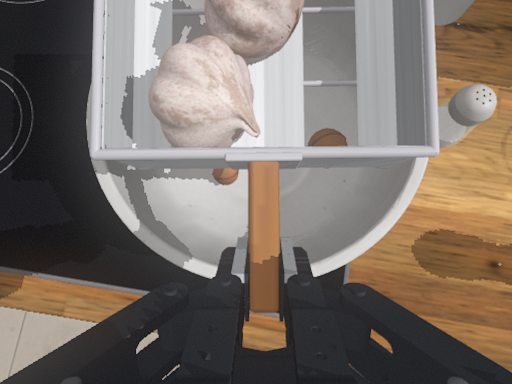

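```bash
python3 look.py w7
python3 - <<'E'
from h import *
for n in ("top","side"):
    p=ctrl.camera(n)
    for q in ("walnut0","garlic_a"): print(n,q,[(np.round(r["at"],3).tolist(),round(r["confidence"],2)) for r in ctrl.find_in(p,q)[:6]])
E
```

```text
t 25.35 q [75.4, 3.7, -50.5, 46.3, -34.0, -14.8] p [0.3889 0.3971 0.1848] y [ 0.158 -0.987  0.009] z [ 0.434  0.062 -0.899]
(0.388, 0.398, 0.185) units [-0.01 -0.02 -0.01] rows 1 each [-0.014 -0.025 -0.012]
walnut0 [([0.465, 0.449, 0.028], 0.75)]
garlic_a [([0.461, 0.445, 0.2], 0.58), ([0.492, 0.418, 0.206], 0.55)]
sieve [([0.475, 0.395, 0.181], 0.91)]
top walnut0 []
top garlic_a [([0.489, -0.021, 0.041], 0.76), ([0.5, 0.407, 0.206], 0.58), ([0.418, -0.084, 0.033], 0.56)]
side walnut0 [([0.529, 0.423, 0.029], 0.56), ([0.472, 0.446, 0.029], 0.39), ([0.501, 0.442, 0.028], 0.37)]
side garlic_a [([0.412, -0.093, 0.039], 0.69), ([0.49, -0.032, 0.039], 0.65), ([0.46, 0.437, 0.199], 0.61), ([0.5, 0.405, 0.202], 0.52)]
```

Run:
```python
from h import *
W=ctrl.camera("wrist")["pixels"][:190,80:450]
L=[cv2.resize(W,(740,380)) [:300]]
row=[]
for n in ("top","side"):
    p=ctrl.camera(n);K=p["mtx"];c=(np.array([.5,.41,.1])-p["xyz"])@np.array(p["rotation"]);u=int(c[0]/c[2]*K[0,0]+K[0,2]);v=int(c[1]/c[2]*K[1,1]+K[1,2])
    row.append(cv2.resize(p["pixels"][max(v-45,0):v+45,max(u-55,0):u+55],(370,300),interpolation=cv2.INTER_CUBIC))
cv2.imwrite("pics/comp.png",np.vstack([L[0],np.hstack(row)]))
```

```text
(no output)
```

View pics/comp.png

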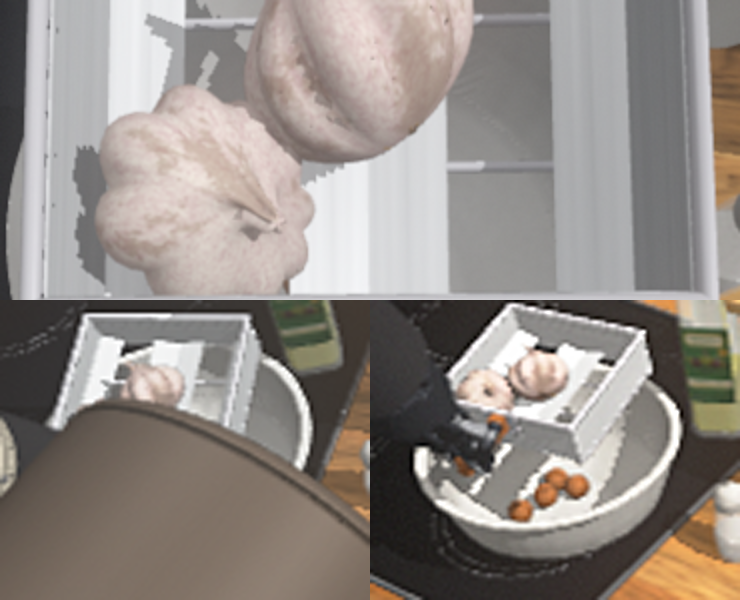

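The composite picture shows four walnuts on the bowl's floor (lower-right panel, around (545,490)). Both bulbs are in the sieve, and the valley and openings are clear. Next is the route to the board.

Run:
```python
from h import *
from ik2 import ik
o=ctrl.get_obs();R=np.array(o["eef_rot"])
for z in (.25,.30,.36):
    q=o["q"]; print(z)
    for g in ((.389,.397,z),(.40,.25,z),(.405,.15,z),(.41,.05,z),(.41,-.05,z),(.41,-.15,z),(.42,-.3,z),(.429,-.42,z),(.429,-.42,.2),(.429,-.42,.066)):
        q,e,w=ik(np.array(g)+.0187*R[:,2],R,q);print(g,round(e,1),round(w,1),np.round(q).tolist())
# sieve geometry from wrist cloud: rim points
p=ctrl.camera("wrist");w=cloud(p);s=w.reshape(-1,3);G=np.array(o["ee_pos"])-.0187*R[:,2]
x=R[:,1]; ax=np.array([-x[1],x[0],0])/np.hypot(x[0],x[1]); lat=np.array([-ax[1],ax[0],0])
d=s-G; a=d@ax;b=d@lat;m=(d[:,2]>.0)&(d[:,2]<.06)&(a>.02)&(a<.22)&(abs(b)<.1)
for lo in np.arange(.03,.2,.02):
    k=m&(a>=lo)&(a<lo+.02); 
    if k.sum()>5: print(round(lo,2),k.sum(),np.round(np.percentile(b[k],[1,99]),3),np.round(np.percentile(d[k,2],[5,95]),3))
```

```text
0.25
(0.389, 0.397, 0.25) 0.0 0.0 [78.0, -0.0, -43.0, 36.0, -44.0, -5.0]
(0.4, 0.25, 0.25) 0.0 0.0 [71.0, -12.0, -53.0, 35.0, -42.0, 4.0]
(0.405, 0.15, 0.25) 0.0 0.0 [62.0, -20.0, -56.0, 32.0, -42.0, 15.0]
(0.41, 0.05, 0.25) 0.0 0.0 [48.0, -24.0, -57.0, 26.0, -40.0, 33.0]
(0.41, -0.05, 0.25) 0.0 0.0 [29.0, -23.0, -52.0, 15.0, -37.0, 61.0]
(0.41, -0.15, 0.25) 0.0 0.0 [5.0, -17.0, -42.0, -3.0, -39.0, 96.0]
(0.42, -0.3, 0.25) 0.0 0.0 [-25.0, -3.0, -25.0, -19.0, -47.0, 134.0]
(0.429, -0.42, 0.25) 0.0 0.0 [-38.0, 7.0, -12.0, -23.0, -54.0, 149.0]
(0.429, -0.42, 0.2) 0.0 0.0 [-39.0, 10.0, -15.0, -25.0, -49.0, 152.0]
(0.429, -0.42, 0.066) 0.0 0.0 [-40.0, 20.0, -20.0, -33.0, -37.0, 164.0]
0.3
(0.389, 0.397, 0.3) 0.0 0.0 [79.0, -3.0, -37.0, 32.0, -51.0, 0.0]
(0.4, 0.25, 0.3) 0.0 0.0 [72.0, -15.0, -47.0, 31.0, -50.0, 9.0]
(0.405, 0.15, 0.3) 0.0 0.0 [64.0, -22.0, -50.0, 28.0, -50.0, 19.0]
(0.41, 0.05, 0.3) 0.0 0.0 [50.0, -26.0, -50.0, 23.0, -48.0, 37.0]
(0.41, -0.05, 0.3) 0.0 0.0 [29.0, -26.0, -46.0, 13.0, -46.0, 63.0]
(0.41, -0.15, 0.3) 0.0 0.0 [5.0, -19.0, -37.0, -2.0, -46.0, 96.0]
(0.42, -0.3
[... 493 characters left out ...]
.0 0.0 [50.0, -28.0, -42.0, 21.0, -57.0, 40.0]
(0.41, -0.05, 0.36) 0.0 0.0 [29.0, -27.0, -39.0, 11.0, -55.0, 65.0]
(0.41, -0.15, 0.36) 0.0 0.0 [5.0, -21.0, -30.0, -2.0, -55.0, 95.0]
(0.42, -0.3, 0.36) 0.0 0.0 [-24.0, -7.0, -16.0, -16.0, -60.0, 129.0]
(0.429, -0.42, 0.36) 0.0 0.0 [-38.0, 3.0, -3.0, -20.0, -66.0, 143.0]
(0.429, -0.42, 0.2) 0.0 0.0 [-39.0, 10.0, -15.0, -25.0, -49.0, 152.0]
(0.429, -0.42, 0.066) 0.0 0.0 [-40.0, 20.0, -20.0, -33.0, -37.0, 164.0]
0.03 1596 [-0.012  0.016] [0.009 0.013]
0.05 8083 [-0.074  0.077] [0.003 0.015]
0.07 6769 [-0.074  0.078] [0.003 0.02 ]
0.09 9637 [-0.074  0.077] [0.003 0.028]
0.11 3775 [-0.074  0.078] [0.003 0.03 ]
0.13 201 [-0.071  0.074] [0.    0.009]
```

Call:
play_rows([
  [[0.1, 0, -0.2, 0], [0.16, 0, -0.32, 0], [0.16, 0, -0.32, 0], [0.16, 0, -0.32, 0], [0.16, 0, -0.32, 0], [0.14, 0.05, -0.3, 0], [0.05, 0.15, -0.15, 0], [-0.03, 0.3, -0.05, 0]],
])

```text
clock: 26.85
ee_pos: [0.3976, 0.3796, 0.2557]
eef_rot: [[0.887, 0.159, 0.434], [0.146, -0.987, 0.063], [0.439, 0.008, -0.899]]
contact_force: [-0.3, -0.1, -2.4]
grip_width: 0.0128
finger_force: 88.9
```

Call:
play_rows([
  [[-0.06, 0.42, -0.03, 0], [-0.07, 0.49, -0.03, 0], [-0.07, 0.49, -0.03, 0], [-0.07, 0.49, -0.03, 0], [-0.07, 0.49, -0.03, 0], [-0.07, 0.49, -0.03, 0], [-0.07, 0.49, -0.03, 0], [-0.07, 0.49, -0.03, 0]],
])

```text
clock: 27.65
ee_pos: [0.3979, 0.2207, 0.2543]
eef_rot: [[0.887, 0.158, 0.434], [0.146, -0.987, 0.061], [0.438, 0.01, -0.899]]
contact_force: [-0.0, 0.7, -2.4]
grip_width: 0.0125
finger_force: 88.9
```

Run:
```python
from h import *
to((.395,.0,.27),(.40,-.2,.27),(.429,-.4195,.25),grasp=True,rate=.5)
```

```text
t 27.65 q [71.8, -17.0, -52.3, 32.3, -47.4, 6.8] p [0.3898 0.2196 0.2711] y [ 0.158 -0.987  0.01 ] z [ 0.434  0.061 -0.899]
(0.395, 0.0, 0.27) units [-0.7   5.44 -0.25] rows 11 each [-0.064  0.495 -0.023]
(0.4, -0.2, 0.27) units [-0.62  4.96 -0.25] rows 10 each [-0.062  0.496 -0.025]
(0.429, -0.4195, 0.25) units [-0.38  5.53  0.43] rows 12 each [-0.032  0.461  0.036]
```

Call:
play_rows([
  [[-0.06, 0.49, -0.03, 0], [-0.06, 0.49, -0.03, 0], [-0.06, 0.49, -0.03, 0], [-0.06, 0.49, -0.03, 0], [-0.06, 0.49, -0.03, 0], [-0.06, 0.49, -0.03, 0], [-0.06, 0.49, -0.03, 0], [-0.06, 0.49, -0.03, 0]],
])

```text
clock: 28.45
ee_pos: [0.401, 0.0628, 0.2557]
eef_rot: [[0.887, 0.158, 0.434], [0.146, -0.987, 0.061], [0.438, 0.009, -0.899]]
contact_force: [0.0, -0.1, -2.7]
grip_width: 0.0123
finger_force: 88.9
```

Call:
play_rows([
  [[-0.06, 0.49, -0.03, 0], [-0.06, 0.49, -0.03, 0], [-0.06, 0.49, -0.03, 0], [-0.06, 0.49, -0.03, 0], [-0.06, 0.49, -0.03, 0], [-0.06, 0.49, -0.03, 0], [-0.06, 0.49, -0.03, 0], [-0.06, 0.49, -0.03, 0]],
])

```text
clock: 29.25
ee_pos: [0.4038, -0.0947, 0.2572]
eef_rot: [[0.887, 0.158, 0.433], [0.146, -0.987, 0.061], [0.437, 0.009, -0.899]]
contact_force: [-0.2, 0.7, -2.8]
grip_width: 0.0125
finger_force: 88.8
```

Run:
```python
from h import *
to((.40,-.2,.27),(.429,-.4195,.22),grasp=True,rate=.5)
```

```text
t 29.25 q [19.1, -24.3, -46.6, 7.1, -42.4, 75.9] p [ 0.3957 -0.0959  0.274 ] y [ 0.158 -0.987  0.009] z [ 0.433  0.061 -0.899]
(0.4, -0.2, 0.27) units [-0.33  2.59 -0.02] rows 6 each [-0.055  0.431 -0.004]
(0.429, -0.4195, 0.22) units [-0.7   5.52  1.1 ] rows 12 each [-0.059  0.46   0.092]
```

Call:
play_rows([
  [[-0.05, 0.46, 0, 0], [-0.05, 0.46, 0, 0], [-0.05, 0.46, 0, 0], [-0.05, 0.46, 0, 0], [-0.05, 0.43, 0, 0], [-0.05, 0.4, 0.05, 0], [-0.05, 0.35, 0.08, 0], [-0.05, 0.3, 0.08, 0]],
])

```text
clock: 30.05
ee_pos: [0.4142, -0.2267, 0.2437]
eef_rot: [[0.888, 0.157, 0.432], [0.145, -0.987, 0.062], [0.437, 0.008, -0.9]]
contact_force: [-0.4, -0.5, -3.1]
grip_width: 0.0127
finger_force: 88.8
```

Run:
```python
from h import *
from ik2 import ik
for n in ("top","side"):
    w=cloud(ctrl.camera(n)).reshape(-1,3);s=w[(w[:,1]<-.40)&(w[:,2]>.40)&(w[:,0]<.88)]
    if len(s): print(n,len(s),np.round(np.percentile(s,[0,5,50,95,100],axis=0),2).tolist())
to((.429,-.4195,.2),(.429,-.4195,.10),grasp=True,rate=.4)
```

```text
top 4055 [[0.42, -0.52, 0.5], [0.5, -0.52, 0.5], [0.72, -0.51, 0.55], [0.87, -0.51, 0.63], [0.88, -0.51, 0.68]]
side 15536 [[-0.1, -0.52, 0.5], [-0.06, -0.51, 0.53], [0.07, -0.51, 0.69], [0.58, -0.51, 0.79], [0.88, -0.51, 0.81]]
t 30.15 q [-12.9, -10.8, -32.4, -12.8, -44.8, 119.2] p [ 0.4063 -0.2281  0.2601] y [ 0.156 -0.988  0.007] z [ 0.431  0.062 -0.9  ]
(0.429, -0.4195, 0.2) units [-0.84  4.8   1.3 ] rows 13 each [-0.065  0.37   0.1  ]
(0.429, -0.4195, 0.1) units [-1.09 -0.02  2.25] rows 6 each [-0.181 -0.003  0.375]
```

Call:
play_rows([
  [[-0.04, 0.34, 0.05, 0], [-0.04, 0.35, 0.05, 0], [-0.04, 0.35, 0.05, 0], [-0.04, 0.35, 0.05, 0], [-0.04, 0.35, 0.05, 0], [-0.04, 0.35, 0.05, 0], [-0.05, 0.34, 0.05, 0], [-0.05, 0.25, 0.06, 0]],
])

```text
clock: 30.95
ee_pos: [0.4274, -0.3326, 0.2248]
eef_rot: [[0.887, 0.158, 0.433], [0.146, -0.987, 0.062], [0.437, 0.008, -0.899]]
contact_force: [-0.4, 0.7, -3.4]
grip_width: 0.0126
finger_force: 88.9
```

Call:
play_rows([
  [[-0.15, 0.1, 0.3, 0], [-0.19, 0, 0.4, 0], [-0.19, 0, 0.4, 0], [-0.19, 0, 0.4, 0], [-0.19, 0, 0.4, 0], [-0.19, 0, 0.4, 0], [-0.19, 0, 0.4, 0], [-0.15, 0, 0.3, 0]],
])

```text
clock: 31.75
ee_pos: [0.4291, -0.3365, 0.0904]
eef_rot: [[0.887, 0.159, 0.433], [0.146, -0.987, 0.063], [0.437, 0.007, -0.899]]
contact_force: [0.3, -0.4, -2.4]
grip_width: 0.0125
finger_force: 88.9
```

Run:
```python
from h import *
to((.429,-.4195,.1),(.429,-.4195,.075),grasp=True,rate=.4)
```

```text
t 31.75 q [-31.6, 10.9, -27.8, -29.6, -34.5, 152.9] p [ 0.4211 -0.3377  0.1072] y [ 0.159 -0.987  0.007] z [ 0.433  0.063 -0.899]
(0.429, -0.4195, 0.1) units [-0.2   2.05  0.12] rows 6 each [-0.033  0.342  0.02 ]
(0.429, -0.4195, 0.075) units [-0.27 -0.    0.56] rows 2 each [-0.137 -0.002  0.281]
```

Call:
play_rows([
  [[-0.03, 0.25, 0.02, 0], [-0.03, 0.34, 0.02, 0], [-0.03, 0.34, 0.02, 0], [-0.03, 0.34, 0.02, 0], [-0.03, 0.34, 0.02, 0], [-0.03, 0.28, 0.02, 0], [-0.02, 0.16, 0, 0], [0, 0, 0, 0]],
])

```text
clock: 32.55
ee_pos: [0.4381, -0.4203, 0.0849]
eef_rot: [[0.887, 0.158, 0.434], [0.146, -0.987, 0.062], [0.438, 0.008, -0.899]]
contact_force: [-0.2, 0.6, -2.4]
grip_width: 0.0125
finger_force: 88.8
```

Run:
```python
from h import *
to((.429,-.4195,.1),(.429,-.4195,.075),grasp=True,rate=.4)
for n in ("top","side"):
    p=ctrl.camera(n);w=cloud(p).reshape(-1,3)
    s=w[(w[:,0]>.46)&(w[:,0]<.66)&(abs(w[:,1]+.4)<.13)&(w[:,2]>.085)&(w[:,2]<.2)]
    print(n,len(s),np.round(np.percentile(s,[1,50,99],axis=0),3).tolist())
    r=cv2.minAreaRect(s[:,:2].astype(np.float32));print(r)
    for q in ("garlic_a","sieve"): print(q,[(np.round(r["at"],3).tolist(),round(r["confidence"],2)) for r in ctrl.find_in(p,q)[:5]])
# pitch from wrist: rim heights front vs side walls
p=ctrl.camera("wrist");w=cloud(p).reshape(-1,3);o=ctrl.get_obs();R=np.array(o["eef_rot"]);G=np.array(o["ee_pos"])-.0187*R[:,2]
x=R[:,1];ax=np.array([-x[1],x[0],0]);ax/=np.linalg.norm(ax);lat=np.array([-ax[1],ax[0],0]);d=w-G;a=d@ax;b=d@lat
for sg in (-1,1):
  k=(abs(b*sg-.0735)<.004)&(a>.05)&(a<.2)
  hs=[(round(lo,2),round(float(np.percentile(d[k&(abs(a-lo)<.006),2],97)),4)) for lo in np.arange(.06,.18,.015) if (k&(abs(a-lo)<.006)).sum()>5];print(sg,hs)
```

```text
t 32.55 q [-39.6, 17.3, -18.9, -30.5, -39.7, 160.2] p [ 0.43   -0.4214  0.1017] y [ 0.158 -0.987  0.008] z [ 0.434  0.062 -0.899]
(0.429, -0.4195, 0.1) units [-0.03 -0.05  0.03] rows 1 each [-0.033 -0.052  0.03 ]
(0.429, -0.4195, 0.075) units [-0.27 -0.01  0.56] rows 2 each [-0.137 -0.003  0.281]
top 400 [[0.461, -0.485, 0.085], [0.512, -0.469, 0.105], [0.583, -0.391, 0.123]]
((0.5121725797653198, -0.45417287945747375), (0.07075940072536469, 0.13675740361213684), 54.692501068115234)
garlic_a [([0.405, -0.076, 0.03], 0.55), ([0.752, -0.069, 0.376], 0.35)]
sieve [([0.47, 0.447, 0.026], 0.74), ([0.514, -0.46, 0.098], 0.72)]
side 477 [[0.47, -0.37, 0.085], [0.52, -0.336, 0.108], [0.612, -0.315, 0.127]]
((0.5416617393493652, -0.3414722681045532), (0.14585167169570923, 0.03836921229958534), 9.84345817565918)
garlic_a [([0.49, -0.033, 0.036], 0.62), ([0.413, -0.095, 0.04], 0.61), ([0.493, -0.363, 0.118], 0.51)]
sieve [([0.541, -0.336, 0.093], 0.93)]
-1 [(np.float64(0.06), 0.016), (np.float64(0.08), 0.0174), (np.float64(0.09), 0.0188), (np.float64(0.1), 0.0203), (np.float64(0.12), 0.0213), (np.float64(0.14), 0.0097), (np.float64(0.15), -0.0064), (np.float64(0.16), -0.0742)]
1 [(np.float64(0.06), 0.0128), (np.float64(0.08), 0.0143), (np.float64(0.09), 0.0159), (np.float64(0.1), 0.0172), (np.float64(0.12), 0.0183), (np.float64(0.14), 0.0077), (np.float64(0.15), -0.0075), (np.float64(0.16), -0.0729)]
```

Call:
play_rows([
  [[-0.08, 0, 0.16, 0], [-0.1, 0, 0.2, 0], [-0.08, 0, 0.17, 0], [-0.06, 0, 0.13, 0], [-0.04, 0, 0.08, 0], [0, 0, 0, 0]],
])

```text
clock: 33.5
ee_pos: [0.4381, -0.4195, 0.0516]
eef_rot: [[0.887, 0.159, 0.434], [0.146, -0.987, 0.063], [0.438, 0.008, -0.899]]
contact_force: [-0.2, 0.2, -0.5]
grip_width: 0.0123
finger_force: 88.9
```

Call:
play_rows([
  [[0, 0, 0, 0], [0, 0, 0, 0], [0, 0, 0, 0], [0, 0, 0, 0]],
], newtons=20, grip=0)

```text
clock: 33.9
ee_pos: [0.4384, -0.4196, 0.0525]
eef_rot: [[0.887, 0.159, 0.434], [0.147, -0.987, 0.062], [0.439, 0.009, -0.899]]
contact_force: [0.4, 0.4, -2.9]
grip_width: 0.0124
finger_force: 88.8
```

```bash
cat > pitch.py <<'E'
from h import *
p=ctrl.camera("wrist");w=cloud(p).reshape(-1,3);o=ctrl.get_obs();R=np.array(o["eef_rot"]);G=np.array(o["ee_pos"])-.0187*R[:,2]
print(o["clock"],G,o["contact_force"],o["grip_width"],o["finger_force"])
x=R[:,1];ax=np.array([-x[1],x[0],0]);ax/=np.linalg.norm(ax);lat=np.array([-ax[1],ax[0],0]);d=w-G;a=d@ax;b=d@lat
for sg in (-1,1):
  k=(abs(b*sg-.0735)<.004)&(a>.05)&(a<.2)
  print(sg,[(round(float(lo),2),round(float(np.percentile(w[k&(abs(a-lo)<.006),2],97)),4)) for lo in np.arange(.06,.13,.015) if (k&(abs(a-lo)<.006)).sum()>5])
E
python3 pitch.py
```

```text
33.95 [ 0.43025019 -0.42076834  0.0692419 ] [-0.76509589 -0.35979554 -2.66897417] 0.012622400908864845 88.82128715515137
-1 [(0.06, 0.0853), (0.07, 0.0865), (0.09, 0.088), (0.1, 0.0894), (0.12, 0.0905)]
1 [(0.06, 0.0822), (0.07, 0.0835), (0.09, 0.0852), (0.1, 0.0865), (0.12, 0.0875)]
```

Call:
play_rows([
  [[-0.02, 0, 0.045, 0], [-0.02, 0, 0.045, 0], [0, 0, 0, 0]],
])

```text
clock: 34.25
ee_pos: [0.4389, -0.4204, 0.0497]
eef_rot: [[0.886, 0.159, 0.436], [0.147, -0.987, 0.061], [0.44, 0.01, -0.898]]
contact_force: [-4.5, 0.1, 10.7]
grip_width: 0.0126
finger_force: 90.6
```

Call:
play_rows([
  [[0, 0, 0, 0], [0, 0, 0, 0], [0, 0, 0, 0], [0, 0, 0, 0]],
], grip=0.2)

```text
clock: 34.65
ee_pos: [0.4385, -0.4196, 0.0482]
eef_rot: [[0.887, 0.159, 0.434], [0.147, -0.987, 0.062], [0.438, 0.008, -0.899]]
contact_force: [-0.3, -0.0, -1.0]
grip_width: 0.017
finger_force: 0.0
```

```bash
python3 pitch.py
```

```text
34.7 [ 0.43034924 -0.42073176  0.06495507] [-0.0062652   0.52875981 -0.41798482] 0.017023121974380842 0.0
-1 [(0.06, 0.0815), (0.07, 0.081), (0.09, 0.0811), (0.1, 0.081), (0.12, 0.081)]
1 [(0.06, 0.0814), (0.07, 0.0813), (0.09, 0.0812), (0.1, 0.0813), (0.12, 0.0812)]
```

Call:
play_rows([
  [[0, 0, 0, 0], [0, 0, 0, 0], [0, 0, 0, 0], [0, 0, 0, 0], [0, 0, 0, 0]],
], grip=0.6)

```text
clock: 35.2
ee_pos: [0.4384, -0.4196, 0.0483]
eef_rot: [[0.887, 0.159, 0.434], [0.147, -0.987, 0.062], [0.438, 0.009, -0.899]]
contact_force: [0.3, -0.2, 0.0]
grip_width: 0.0516
finger_force: 0.0
```

Call:
play_rows([
  [[0, 0, -0.2, 0], [0, 0, -0.4, 0], [0, 0, -0.5, 0], [0, 0, -0.5, 0], [0, 0, -0.4, 0], [0, 0, -0.2, 0], [0, 0, 0, 0], [0, 0, 0, 0]],
])

```text
clock: 36.0
ee_pos: [0.4001, -0.4249, 0.1272]
eef_rot: [[0.887, 0.159, 0.434], [0.146, -0.987, 0.062], [0.439, 0.008, -0.899]]
contact_force: [0.2, -0.3, -0.3]
grip_width: 0.0513
finger_force: 0.0
```

Run:
```python
from h import *
o=ctrl.get_obs();print(o["clock"],o["ee_pos"],o["contact_force"])
for n in ("wrist","top","side"):
    p=ctrl.camera(n);w=cloud(p).reshape(-1,3)
    s=w[(w[:,0]>.42)&(w[:,0]<.68)&(abs(w[:,1]+.4)<.13)&(w[:,2]>.074)&(w[:,2]<.084)]
    if len(s)>20: print(n,len(s),cv2.minAreaRect(s[:,:2].astype(np.float32)),np.round(np.percentile(s[:,2],[5,95]),3))
    for q in ("garlic_a","walnut0","bowl"): print(n,q,[(np.round(r["at"],3).tolist(),round(r["confidence"],2)) for r in ctrl.find_in(p,q)[:6]])
```

```text
36.0 [ 0.4001445  -0.42492581  0.12722942] [ 0.15407638 -0.33420847 -0.29346443]
wrist 9168 ((0.5050395131111145, -0.40895694494247437), (0.1732030212879181, 0.15566518902778625), 9.044482231140137) [0.075 0.083]
wrist garlic_a [([0.5, -0.369, 0.078], 0.78), ([0.546, -0.401, 0.084], 0.67)]
wrist walnut0 []
wrist bowl []
top 175 ((0.48922082781791687, -0.44758331775665283), (0.058945976197719574, 0.12174142152070999), 37.042640686035156) [0.075 0.082]
top garlic_a []
top walnut0 [([0.473, 0.45, 0.027], 0.59)]
top bowl [([0.49, -0.451, 0.064], 0.64), ([0.508, 0.489, 0.052], 0.61)]
side 211 ((0.5486489534378052, -0.3455292880535126), (0.14709489047527313, 0.04007875919342041), 8.640796661376953) [0.075 0.083]
side garlic_a [([0.415, -0.095, 0.04], 0.52), ([0.49, -0.034, 0.037], 0.47)]
side walnut0 [([0.804, -0.085, 0.254], 0.5)]
side bowl [([0.584, 0.351, 0.088], 0.89)]
```

```bash
python3 -c "
from station import ctrl
print(ctrl.close_job())"
```

```text
the job is handed in; nothing more can be done
None
```

All four walnuts were shaken through into the bowl, and the sieve with both garlic bulbs is resting flat, released, within a few millimetres of the board's middle; the job was handed in at about 36 s, and no verdict came back.

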